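Snug the glass menorah's clamp frame crosswise

ROBOT

A 7-joint arm with a two-finger parallel gripper is mounted at the origin on the work surface. World frame = base frame: x ahead of the robot, y to its left, z up, the work surface at z = 0. Lengths are in mm, angles in rad, forces in N, time in s.
With the tool pointing down it reaches from about 350 to 775 mm from the base axis. Payload 3.1 kg.
Tool frame: the origin (TCP) lies midway between the tips of the shut fingers; the grasp point (between the pads) lies 19 mm behind it (r.tcp_to_grasp is the z of the grasp point in the tool frame, in mm); z points along the fingers, x is the direction in which the jaws open and shut, and the axes are right-handed (so a half turn about z gives the same grasp; the last joint's range is limited). The gripper opens to 85 mm and grips with 20 to 120 N. Pads are 22 mm wide; open, the fingers measure 114 mm over their backs; the gripper's body (76 mm by 85 mm) begins 54 mm behind the grasp point. The pads swing forward as they close: fully open they stand 13 mm farther back than shut.
Start: joints at [-1.305, 0.311, 0.014, 1.512, -0.004, 1.319, -0.027], TCP at [166.603, 524.177, 194.804] pointing down, gripper open.
Joint ranges: [-2.7, 2.7], [-0.3, 1.91], [-1.27, 1.3], [0.12, 2.57], [-1.44, 4.58], [0.2, 2.03], [-3.05, 3.05]. Speed limits (rad/s): [2.79, 2.79, 3.14, 3.14, 3.14, 3.14, 3.14].

INTERFACE

Orientations are given as a unit quaternion [w, x, y, z].
In Python, from cell import r gives the robot as it stands.
- The arm moves only by the tool servo_tool, never from a script. Its argument "increments" is a list of rows, each an object with "slide": the shift along the tool's x, y, z in mm, a list of three; "angular": the turn, a rotation vector about the tool's x, y, z in rad, a list of three; "hand": the closure, from 0 (fully open) to 1 (shut). In form: [{"slide": [dx, dy, dz], "angular": [ax, ay, az], "hand": hand}, ...]. A call has 1 to 8 rows; each row shifts and turns the commanded pose from where the row before left it, along the tool's axes as they then stand; what a row does not reach is not made up. A row lasts 1/12 s, in which the tool goes at most 41.7 mm and 7.16 degrees, less where a joint would pass 70% of its speed; a pose out of reach is approached as far as the arm can. A call is refused whole if a number of a shift passes 41.7 or a number of a turn 0.125, either way. A call with a gripper value outside its range is refused whole. The fingers move at their own pace and stop on an object; "grip_force" is the grip in N (left out, the last holds). Time passes only in rows, so rows that do not move let the fingers close. It gives the time, the measured TCP pose, the force and the opening at its end, in the units of the state.
- r.observe(): the state, without advancing time (a new reading comes with each control period).
- r.snapshot(name): name is "scene" or "top" or "wrist"; returns a dict with "image" (420x560x3 uint8, blue, green, red), "mtx" (3x3 intrinsics, pixels), "world_to_cam" (4x4, takes a point from world to camera coordinates); the wrist camera has in their place "T_tool_cam" (4x4, takes a point from camera to tool coordinates, whose origin is the TCP and whose axes are the tool frame's). Camera axes: x right, y down, z forward; pixel columns grow to the right and rows downward; lengths in mm; the calibration is good to about 2 mm. The wrist camera is an equidistant fisheye: a pixel r from the principal point sees the ray r / f radians off the axis. A picture is of the moment at which its call begins: read the wrist's pose just before it. There is no depth.
- r.close_job(): hands the job in, once; it reports no verdict.
The state is a dict: "clock": time; "joint_pos": joint angles; "joint_vel": joint speeds; "joint_efforts": joint torques, N m; "ee_pos": TCP position; "orientation": TCP orientation; "ft_force": force on the tool from outside, world axes, zero at the start; "torque": the same for the moment, N m; "gripper_width": finger opening in mm.
Only numpy, scipy, OpenCV 4.12 (cv2) and the standard library are available. Lean on these libraries where they do the work, as an engineer would, in place of code of your own. Each camera call takes 0.05 s, during which the arm holds its last target.

TASK

Seat the menorah's clamp frame evenly on its glass with its four lever nuts: working crosswise, corner to opposite corner, turn every nut clockwise about half way first, then go round crosswise again and bring each one home until it feels properly snug. Keep the frame near level all the while, do not over-tighten a nut, let go of everything at the end, and leave the saucer, dreidels and coin box where they are.

Things in the scene. Friction and masses are not known exactly. Their poses are not given: they have to be found in the camera images.
- menorah: low menorah fixed on the ledge: aluminium base 140 x 226 x 24 mm, in it a glass slab with nine candle wells in a row along y (slab top 30 mm, raised middle well 49 mm up). Origin: centre of the underside; x across, y along the row, z up. Four studs 8 mm thick at x = +-48, y = +-65 mm, tops 80 mm up, each in a grey sleeve, top 32 mm up: the hard stop on which the frame seats.
- frame: aluminium clamp frame 128 x 212 x 8 mm round the candle wells, on a springy gasket on the glass. Origin: centre of its underside, at the start 34.6 mm above the ledge (2.6 mm over the sleeves) and level; it sinks and rocks. Leaning over 0.018 rad cracks the glass: one nut taken home in one go does that; 0.85 rad (50 deg) a nut in the first round is safe and about half way.
- nut0: far left brass lever nut at (+48, +65) mm in the menorah's x, y: hub 24 mm wide, 34 mm high, a flat lever 10 mm wide, 12 mm high out to 55 mm along its x. Origin: on the stud's axis, mid-height of the lever, 67.6 to 69.1 mm up at the start. Sinks 1.9 mm per rad clockwise from above. All nuts stand 0 to 0.75 rad short of touching the frame, each differently; from touching to seated is about 1.4 rad more.
- nut1: near left brass lever nut at (-48, +65) mm in the menorah's x, y: hub 24 mm wide, 34 mm high, a flat lever 10 mm wide, 12 mm high out to 55 mm along its x. Origin: on the stud's axis, mid-height of the lever, 67.6 to 69.1 mm up at the start. Sinks 1.9 mm per rad clockwise from above. Turning takes 0.04 N m when free, up to 0.15 on rubber, then climbs (0.08 N m per 0.1 rad) once the frame is on the sleeve.
- nut2: near right brass lever nut at (-48, -65) mm in the menorah's x, y: hub 24 mm wide, 34 mm high, a flat lever 10 mm wide, 12 mm high out to 55 mm along its x. Origin: on the stud's axis, mid-height of the lever, 67.6 to 69.1 mm up at the start. Sinks 1.9 mm per rad clockwise from above. Snug is 0.3 N m felt while turning (7.5 N pushing 40 mm out; 0.22 to 0.4 N m is right, 25 to 90 N on the frame); 0.5 endangers the glass.
- nut3: far right brass lever nut at (+48, -65) mm in the menorah's x, y: hub 24 mm wide, 34 mm high, a flat lever 10 mm wide, 12 mm high out to 55 mm along its x. Origin: on the stud's axis, mid-height of the lever, 67.6 to 69.1 mm up at the start. Sinks 1.9 mm per rad clockwise from above. A nut stays when let go; its resistance is felt only while it moves. Diagonal pairs: nut0 with nut2, nut1 with nut3.
- saucer_mid (a point): ceramic saucer 136 mm in diameter, 18 mm high, loose bystander; point half-way up its axis
- dreidel0_mid (a point): white plastic dreidel lying on a flat side, body 28 x 26 x 26 mm, 60 mm long with stem (-x) and tip (+x), loose bystander; point at the body's centre, 13 mm up
- dreidel1_mid (a point): a second dreidel like dreidel0, loose bystander; point at the body's centre
- coin_box_mid (a point): aluminium coin box 84 x 114 x 93 mm with a slot in its top, 0.6 kg, loose bystander; point at its centre, 46 mm up

How it is judged:
By the outcome, as a careful person would: the job done as asked, in the order asked, and still so for the second after the job is handed in, with the robot touching nothing.
It also fails if it takes over 72 s, if anything falls off the work surface, if the arm or the gripper's body presses on something with over 40 N, if the wrist force passes 120 N, or if a joint passes its speed limit or range.

## Working session

There is one attempt and no reset: what is moved stays moved. The work goes in short steps, Python scripts to look and compute and a tool call to move; the robot and the scene stay as the last step left them, time stands still between calls to the robot, and variables do not carry over. Pictures are saved under pics/ and viewed, and the job is handed in when it is done.

Besides the shell and the picture viewer there is one more tool, called after "Request:" as name([rows], argument=value, ...), one row to a line, values as JSON. servo_tool: Moves the arm, as the interface text tells. Its arguments: {"type":"object","properties":{"increments":{"type":"array"},"grip_force":{"type":"number"}},"required":["increments"]}

```bash
ls; mkdir -p pics; python3 - <<'E'
from cell import r
import cv2,json
s=r.observe()
print({k:(v if not hasattr(v,'tolist') else v.tolist()) for k,v in s.items()})
print(r.tcp_to_grasp)
for n in("scene","top","wrist"):
    d=r.snapshot(n); cv2.imwrite(f"pics/{n}0.png",d["image"])
    print(n,{k:v for k,v in d.items() if k!="image"})
E
```

```text
pics
{'clock': 0.0, 'joint_pos': [-1.3046812798882774, 0.3117506863568522, 0.013993271810112156, 1.5130718875266536, -0.004419113338093278, 1.3191945217340035, -0.027198158248107607], 'joint_vel': [0.002288375287111543, 0.0014456950541521928, 0.00017170395549358458, -0.00047658009709054556, -0.0001635337533543953, -0.0017037908149440748, -4.53731445162331e-05], 'joint_efforts': [0.000510637055413099, -37.99002170562744, 0.1464452175423503, -23.0599844455719, 0.012325065617915243, 0.013443803472910076, -1.3919056414124498e-05], 'ee_pos': [166.37401174870146, 523.3689120800399, 193.7014601186187], 'orientation': [0.000738318078716942, 0.8071264110245493, 0.5903774423205216, -0.0009418662984625831], 'ft_force': [0.3667988487533713, 0.0004780524305677386, -0.413228858646986], 'torque': [0.00671399334558685, 0.024333280588629873, 0.0005055446879511007], 'gripper_width': 85.43620511106488}
-18.700000000000003
scene {'mtx': array([[535.57167535,   0.        , 276.58868848],
       [  0.        , 535.57167535, 209.02014132],
       [  0.        ,   0.        ,   1.        ]]), 'world_to_cam'
[... 693 characters left out ...]
2],
       [ 1.28645464e-01, -2.73611846e-02, -9.91313124e-01,
         9.79706290e+02],
       [ 0.00000000e+00,  0.00000000e+00,  0.00000000e+00,
         1.00000000e+00]])}
wrist {'mtx': array([[325.1922621 ,   0.        , 274.87515889],
       [  0.        , 325.1922621 , 202.20244756],
       [  0.        ,   0.        ,   1.        ]]), 'T_tool_cam': array([[ 9.99999827e-01,  4.33159908e-04,  3.99105104e-04,
         7.16675846e-01],
       [-5.34858563e-04,  9.51596252e-01,  3.07350431e-01,
        -7.87437147e+01],
       [-2.46655036e-04, -3.07350591e-01,  9.51596319e-01,
        -1.79199191e+02],
       [ 0.00000000e+00,  0.00000000e+00,  0.00000000e+00,
         1.00000000e+00]])}
```

View pics/scene0.png

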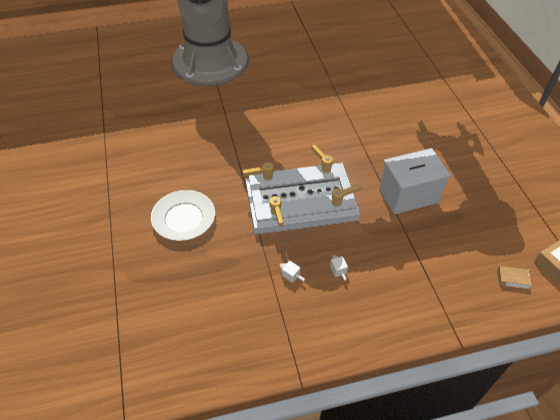

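View pics/top0.png

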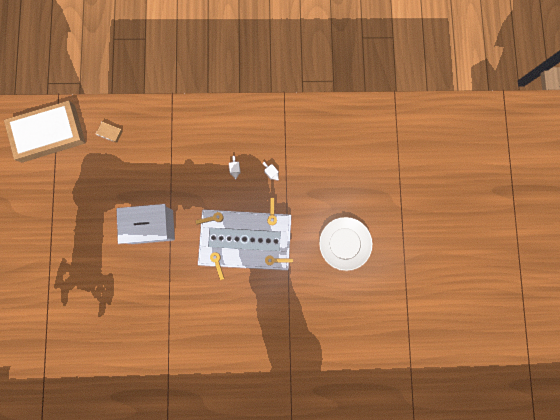

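View pics/wrist0.png

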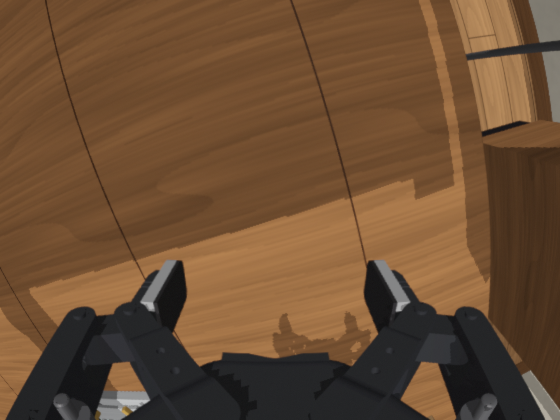

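```bash
python3 - <<'E'
import cv2
a=cv2.imread("pics/top0.png")[185:295,180:310]; cv2.imwrite("pics/topz.png",cv2.resize(a,None,fx=6,fy=5.4,interpolation=cv2.INTER_CUBIC))
a=cv2.imread("pics/scene0.png")[135:240,230:380]; cv2.imwrite("pics/scenez.png",cv2.resize(a,None,fx=5,fy=5,interpolation=cv2.INTER_CUBIC))
E
```

```text
(no output)
```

View pics/topz.png

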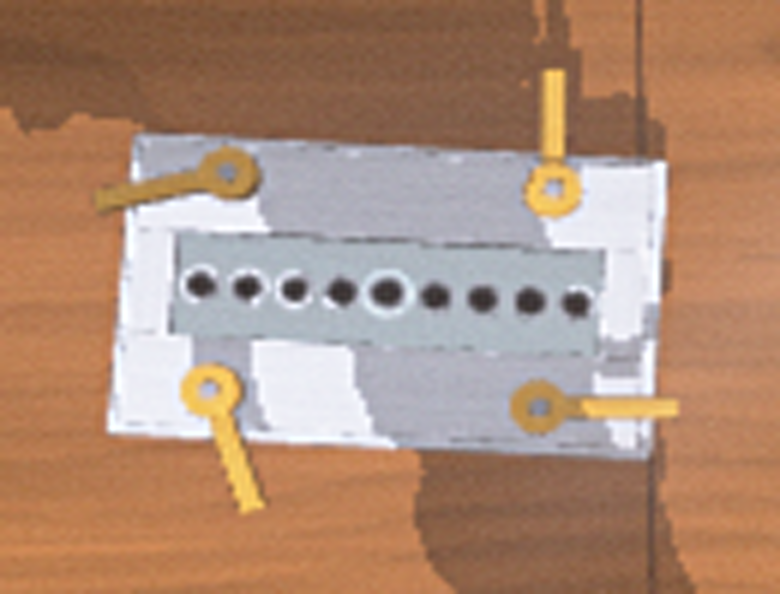

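View pics/scenez.png

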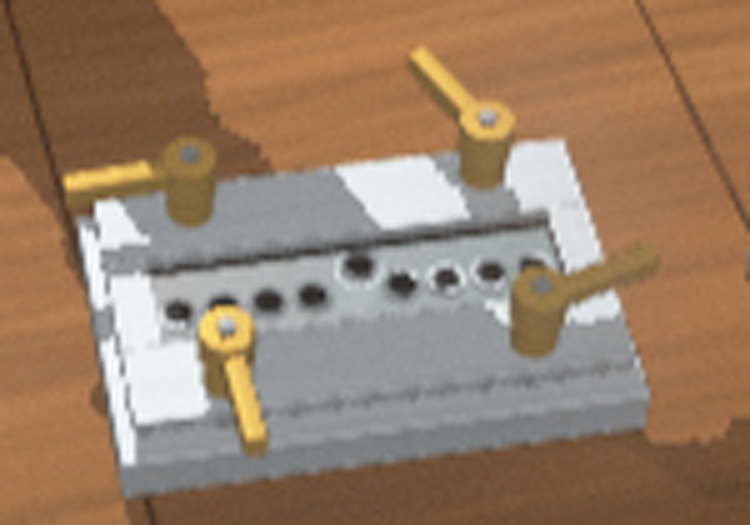

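```bash
cat > h.py <<'E'
import numpy as np,cv2
from scipy.optimize import least_squares
from cell import r
TOP=dict(K=np.array([[408.5371302,0,278.47812071],[0,408.5371302,206.6088612],[0,0,1]]),T=np.array([[-1.97938954e-02,-9.99491016e-01,2.50181933e-02,3.31119893e+01],[-9.91493089e-01,1.64034712e-02,-1.29121570e-01,6.30064420e+02],[1.28645464e-01,-2.73611846e-02,-9.91313124e-01,9.79706290e+02]]))
SC=dict(K=np.array([[535.57167535,0,276.58868848],[0,535.57167535,209.02014132],[0,0,1]]),T=np.array([[2.42578552e-01,9.70114290e-01,5.82323650e-03,-1.87027982e+02],[7.57121568e-01,-1.85559554e-01,-6.26366173e-01,-4.11210675e+02],[-6.06566219e-01,1.56351897e-01,-7.79507220e-01,1.49262483e+03]]))
def proj(c,p):
    q=c['T'][:,:3]@np.asarray(p,float)+c['T'][:,3]; q=c['K']@q; return q[:2]/q[2]
def back(c,uv,z):
    d=c['T'][:,:3].T@np.linalg.inv(c['K'])@np.array([*uv,1.]); o=-c['T'][:,:3].T@c['T'][:,3]
    return (o+d*(z-o[2])/d[2])[:2]
S=np.array([[48,65],[-48,65],[-48,-65],[48,-65]],float)
def menpts(m,z=80):
    c,s=np.cos(m[2]),np.sin(m[2]); return S@np.array([[c,s],[-s,c]])+m[:2]
E
python3 - <<'E'
from h import *
f=lambda p,sx,sy,o:((np.array(p)+.5)/[sx,sy]-.5+o)
t=f([(228,173),(209,389),(540,407),(553,189)],6,5.4,[180,185]); tt=f([(98,201),(253,512),(679,407),(554,70)],6,5.4,[180,185])
s=f([(541,286),(488,119),(189,155),(227,326)],5,5,[230,135]); ss=f([(652,255),(414,52),(67,184),(257,444)],5,5,[230,135])
def P(m,c): return np.array([proj(c,[*p,80]) for p in menpts(m)])
for nm,fn in(("top",lambda m:(P(m,TOP)-t).ravel()),("scene",lambda m:(P(m,SC)-s).ravel()),("both",lambda m:np.r_[(P(m,TOP)-t).ravel()*2,(P(m,SC)-s).ravel()*2])):
    q=least_squares(fn,[560,0,0]); print(nm,q.x.round(3),q.fun.round(2))
m=q.x; print(menpts(m).round(1), np.linalg.norm(menpts(m),axis=1).round())
for i in range(4):
    for c,u,st in((TOP,tt,t),(SC,ss,s)):
        v=back(c,u[i],74)-back(c,st[i],80); print(i,np.hypot(*v).round(1),(np.arctan2(v[1],v[0])).round(3), (np.arctan2(v[1],v[0])-m[2]).round(3))
# bystanders
for n,p,z in(("sauc",(345.5,244),18),("d0",(234,168),20),("d1",(270,170),20),("box",(142,223),93)):
    print(n,back(TOP,p,z).round(0))
E
```

```text
top [ 5.51608e+02  1.07460e+02 -7.60000e-02] [-0.13 -0.26 -0.03  0.26 -0.02  0.04  0.17 -0.06]
scene [ 5.51953e+02  1.08543e+02 -7.60000e-02] [ 0.1   0.04  0.   -0.08 -0.03 -0.08 -0.08  0.09]
both [ 5.51808e+02  1.08073e+02 -7.60000e-02] [-0.77 -0.68 -0.58  0.37 -0.55 -0.08 -0.17 -0.27 -0.28  0.06 -0.45 -0.18
 -0.52 -0.17 -0.65  0.15]
[[604.6 169.3]
 [508.9 176.5]
 [499.   46.9]
 [594.8  39.6]] [628. 539. 501. 596.]
0 53.5 1.777 1.852
0 53.1 1.759 1.835
1 55.9 -2.844 -2.768
1 55.3 -2.824 -2.749
2 55.0 -1.591 -1.515
2 52.7 -1.597 -1.522
3 54.2 -0.026 0.05
3 56.2 -0.033 0.043
sauc [ 535. -147.]
d0 [735. 134.]
d1 [729.  41.]
box [590. 343.]
```

```bash
cat >> h.py <<'E'
import json
from scipy.spatial.transform import Rotation as Ro
M=np.array([551.8,108.05,-0.076])
NP=menpts(M)
def pose():
    s=r.observe(); q=s['orientation']; R=Ro.from_quat([q[1],q[2],q[3],q[0]]).as_matrix()
    return s,np.array(s['ee_pos']),R
def wrap(a): return (a+np.pi)%(2*np.pi)-np.pi
def st():
    s,p,R=pose(); print('t %.2f'%s['clock'],'p',p.round(1),'yaw %.3f'%np.arctan2(R[1,0],R[0,0]),'tilt',R[:2,2].round(4),'F',np.round(s['ft_force'],2),'M',np.round(s['torque'],3),'w %.1f'%s['gripper_width'],'q7 %.2f'%s['joint_pos'][6])
def plan(target,yaw,n,hand,level=False):
    """straight move from the present pose to target xyz / tool-x yaw in n rows"""
    s,p,R=pose(); y0=np.arctan2(R[1,0],R[0,0]); d=(yaw-y0)/n; step=(np.array(target)-p)/n
    rows=[]
    for i in range(n):
        y=y0+d*i; Rz=np.array([[np.cos(y),np.sin(y),0],[np.sin(y),-np.cos(y),0],[0,0,-1.]])
        rows.append({"slide":[round(float(v),1) for v in Rz.T@step],"angular":[0,0,round(float(-d),3)],"hand":hand})
    for k in range(0,n,8): print(json.dumps(rows[k:k+8]))
def tq(i):
    """moment about stud i (clockwise resistance positive), from wrist force at TCP"""
    s,p,R=pose(); F=np.array(s['ft_force']); a=p-[*NP[i],p[2]]
    return np.cross(a,F)[2]/1000, s['torque'][2]
E
python3 - <<'E'
from h import *
st()
a=1.767; t=NP[0]+40*np.array([np.cos(a),np.sin(a)]); print(t)
plan([*t,130],a-np.pi/2,16,0.76)
E
```

```text
t 0.15 p [166.4 523.6 194. ] yaw 1.263 tilt [-0.0005 -0.0018] F [-0.04  0.08  0.65] M [ 0.018  0.017 -0.071] w 85.6 q7 -0.03
[596.79879831 208.45043023]
[{"slide": [-10.6, 31.6, 4.0], "angular": [0, 0, 0.067], "hand": 0.76}, {"slide": [-8.5, 32.2, 4.0], "angular": [0, 0, 0.067], "hand": 0.76}, {"slide": [-6.3, 32.7, 4.0], "angular": [0, 0, 0.067], "hand": 0.76}, {"slide": [-4.1, 33.1, 4.0], "angular": [0, 0, 0.067], "hand": 0.76}, {"slide": [-1.9, 33.3, 4.0], "angular": [0, 0, 0.067], "hand": 0.76}, {"slide": [0.3, 33.3, 4.0], "angular": [0, 0, 0.067], "hand": 0.76}, {"slide": [2.5, 33.2, 4.0], "angular": [0, 0, 0.067], "hand": 0.76}, {"slide": [4.7, 33.0, 4.0], "angular": [0, 0, 0.067], "hand": 0.76}]
[{"slide": [6.9, 32.6, 4.0], "angular": [0, 0, 0.067], "hand": 0.76}, {"slide": [9.1, 32.1, 4.0], "angular": [0, 0, 0.067], "hand": 0.76}, {"slide": [11.2, 31.4, 4.0], "angular": [0, 0, 0.067], "hand": 0.76}, {"slide": [13.3, 30.6, 4.0], "angular": [0, 0, 0.067], "hand": 0.76}, {"slide": [15.3, 29.6, 4.0], "angular": [0, 0, 0.067], "hand": 0.76}, {"slide": [17.2, 28.5, 4.0], "angular": [0, 0, 0.067], "hand": 0.76}, {"slide": [19.1, 27.3, 4.0], "angular": [0, 0, 0.067], "hand": 0.76}, {"slide": [20.9, 26.0, 4.0], "angular": [0, 0, 0.067], "hand": 0.76}]
```

Request:
servo_tool([
  {"slide": [-10.6, 31.6, 3], "angular": [0, 0, 0.067], "hand": 0.76},
  {"slide": [-8.5, 32.2, 3], "angular": [0, 0, 0.067], "hand": 0.76},
  {"slide": [-6.3, 32.7, 3], "angular": [0, 0, 0.067], "hand": 0.76},
  {"slide": [-4.1, 33.1, 3], "angular": [0, 0, 0.067], "hand": 0.76},
  {"slide": [-1.9, 33.3, 3], "angular": [0, 0, 0.067], "hand": 0.76},
  {"slide": [0.3, 33.3, 3], "angular": [0, 0, 0.067], "hand": 0.76},
  {"slide": [2.5, 33.2, 3], "angular": [0, 0, 0.067], "hand": 0.76},
  {"slide": [4.7, 33.0, 3], "angular": [0, 0, 0.067], "hand": 0.76},
])

```text
clock: 0.82
ee_pos: [382.4, 365.2, 170.4]
orientation: [0.0, 0.935, 0.354, -0.0]
ft_force: [0.6, -0.0, -0.5]
gripper_width: 20.3
```

Request:
servo_tool([
  {"slide": [6.9, 32.6, 4], "angular": [0, 0, 0.067], "hand": 0.76},
  {"slide": [9.1, 32.1, 4], "angular": [0, 0, 0.067], "hand": 0.76},
  {"slide": [11.2, 31.4, 4], "angular": [0, 0, 0.067], "hand": 0.76},
  {"slide": [13.3, 30.6, 4], "angular": [0, 0, 0.067], "hand": 0.76},
  {"slide": [15.3, 29.6, 4], "angular": [0, 0, 0.067], "hand": 0.76},
  {"slide": [17.2, 28.5, 4], "angular": [0, 0, 0.067], "hand": 0.76},
  {"slide": [19.1, 27.3, 4], "angular": [0, 0, 0.067], "hand": 0.76},
  {"slide": [20.9, 26.0, 4], "angular": [0, 0, 0.067], "hand": 0.76},
])

```text
clock: 1.48
ee_pos: [597.0, 207.3, 138.2]
orientation: [0.0, 0.996, 0.094, -0.0]
ft_force: [-0.0, 0.5, 0.5]
gripper_width: 20.1
```

Request:
servo_tool([
  {"slide": [0, 0, 0], "angular": [0, 0, 0], "hand": 0.76},
  {"slide": [0, 0, 0], "angular": [0, 0, 0], "hand": 0.76},
])

```text
clock: 1.65
ee_pos: [597.2, 204.8, 137.6]
orientation: [0.001, 0.996, 0.093, -0.001]
ft_force: [-0.2, 0.8, 0.8]
gripper_width: 20.8
```

```bash
python3 - <<'E'
from h import *
st()
for n in ("wrist","top"): cv2.imwrite(f"pics/{n}1.png",r.snapshot(n)["image"])
a=1.767; t=NP[0]+40*np.array([np.cos(a),np.sin(a)]); print(t)
plan([*t,60],a-np.pi/2,6,0.76)
E
```

```text
t 1.65 p [597.2 204.8 137.6] yaw 0.186 tilt [-0.0011 -0.0027] F [-0.19  0.82  0.8 ] M [ 0.02   0.001 -0.015] w 20.8 q7 -0.01
[596.79879831 208.45043023]
[{"slide": [0.2, 0.2, 13.0], "angular": [0, 0, -0.001], "hand": 0.76}, {"slide": [0.2, 0.2, 13.0], "angular": [0, 0, -0.001], "hand": 0.76}, {"slide": [0.2, 0.2, 13.0], "angular": [0, 0, -0.001], "hand": 0.76}, {"slide": [0.2, 0.2, 13.0], "angular": [0, 0, -0.001], "hand": 0.76}, {"slide": [0.2, 0.2, 13.0], "angular": [0, 0, -0.001], "hand": 0.76}, {"slide": [0.2, 0.2, 13.0], "angular": [0, 0, -0.001], "hand": 0.76}]
```

View pics/wrist1.png

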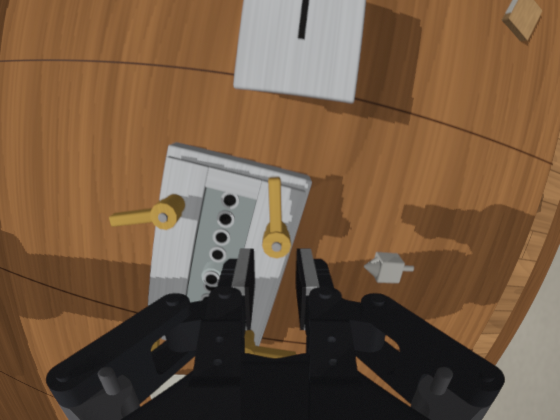

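```bash
cat >> h.py <<'E'
WC=dict(f=325.1922621,c=np.array([274.87515889,202.20244756]),T=np.array([[9.99999827e-01,4.33159908e-04,3.99105104e-04,7.16675846e-01],[-5.34858563e-04,9.51596252e-01,3.07350431e-01,-7.87437147e+01],[-2.46655036e-04,-3.07350591e-01,9.51596319e-01,-1.79199191e+02],[0,0,0,1.]]))
def wproj(P,p,R):
    q=R.T@(np.asarray(P,float)-p); c=WC['T'][:3,:3].T@(q-WC['T'][:3,3]); rr=np.hypot(c[0],c[1]); th=np.arctan2(rr,c[2]); return WC['c']+WC['f']*th*c[:2]/rr
def wback(uv,z,p,R):
    d=(np.asarray(uv)-WC['c']); rr=np.hypot(*d); th=rr/WC['f']; v=np.array([*(np.sin(th)*d/max(rr,1e-9)),np.cos(th)])
    o=p+R@WC['T'][:3,3]; w=R@WC['T'][:3,:3]@v; return (o+w*(z-o[2])/w[2])[:2]
E
python3 - <<'E'
from h import *
st(); s,p,R=pose()
print(wback((276.5,245.5),80,p,R),wback((163,217),80,p,R),NP[:2]); print(wback((274,179),74,p,R), wback((111,221),74,p,R))
E
```

```text
t 1.75 p [595.2 209.4 138.3] yaw 0.192 tilt [-0.0017  0.0009] F [ 0.06  0.85 -0.75] M [0.114 0.035 0.029] w 20.8 q7 -0.01
[603.88171399 175.90132021] [508.78010087 181.79000636] [[604.59668851 169.21788113]
 [508.87380309 176.50685954]]
[591.65804751 228.05779008] [457.65193642 164.96189688]
```

Request:
servo_tool([
  {"slide": [0, 0, 0], "angular": [0, 0, 0], "hand": 0.76},
  {"slide": [0, 0, 0], "angular": [0, 0, 0], "hand": 0.76},
])

```text
clock: 1.92
ee_pos: [595.1, 210.4, 139.0]
orientation: [-0.001, 0.995, 0.097, -0.0]
ft_force: [0.8, -0.3, -0.0]
gripper_width: 20.5
```

```bash
python3 - <<'E'
from h import *
st(); s,p,R=pose()
cv2.imwrite("pics/wrist2.png",r.snapshot("wrist")["image"]); st()
E
python3 -c "
import cv2
a=cv2.imread('pics/wrist2.png')[120:300,80:340]; cv2.imwrite('pics/w2z.png',cv2.resize(a,None,fx=3,fy=3,interpolation=cv2.INTER_CUBIC))"
```

```text
t 1.92 p [595.1 210.4 139. ] yaw 0.194 tilt [-0.0005  0.0014] F [ 0.75 -0.27 -0.04] M [0.032 0.011 0.008] w 20.5 q7 -0.01
t 1.97 p [595.3 210.1 139.1] yaw 0.194 tilt [-0.0002  0.0012] F [-0.35  1.01 -0.88] M [-0.024 -0.023 -0.015] w 20.9 q7 -0.01
```

View pics/w2z.png

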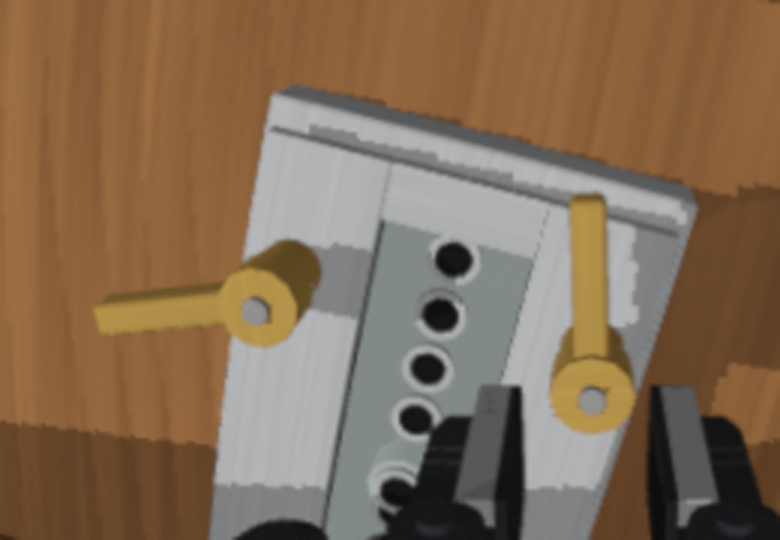

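```bash
python3 - <<'E'
from h import *
s,p,R=pose()
a=wback((277.2,253.2),80,p,R);b=wback((165.2,223.5),80,p,R);print(a,b,NP[:2]); c=wback((275.8,185),74,p,R);d= wback((112.3,225.8),74,p,R);print(c,d)
for u,v in((c,a),(d,b)): w=u-v;print(np.hypot(*w),np.arctan2(w[1],w[0]))
# corners of frame? 
E
```

```text
[606.08546909 169.43500814] [511.07425449 176.70193546] [[604.59668851 169.21788113]
 [508.87380309 176.50685954]]
[594.11324204 224.08984044] [458.91588514 160.7531263 ]
55.95073650039429 1.78644181062618
54.54227724297704 -2.8448446823505718
```

Request:
servo_tool([
  {"slide": [0.3, 0.3, 13], "angular": [0, 0, 0], "hand": 0.76},
  {"slide": [0.3, 0.4, 13], "angular": [0, 0, 0], "hand": 0.76},
  {"slide": [0.3, 0.4, 13], "angular": [0, 0, 0], "hand": 0.76},
  {"slide": [0.3, 0.4, 13], "angular": [0, 0, 0], "hand": 0.76},
  {"slide": [0.3, 0.3, 13], "angular": [0, 0, 0], "hand": 0.76},
  {"slide": [0.2, 0.3, 13], "angular": [0, 0, 0], "hand": 0.76},
  {"slide": [0, 0, 0], "angular": [0, 0, 0], "hand": 0.78},
  {"slide": [0, 0, 0], "angular": [0, 0, 0], "hand": 0.8},
])

```text
clock: 2.63
ee_pos: [597.3, 207.2, 60.5]
orientation: [-0.0, 0.995, 0.096, -0.001]
ft_force: [-0.1, -0.3, -0.7]
gripper_width: 16.8
```

```bash
sed -i 's/M=np.array(\[551.8/M=np.array([552.6/' h.py; python3 - <<'E'
from h import *
st(); 
for n in ("wrist","scene"): cv2.imwrite(f"pics/{n}3.png",r.snapshot(n)["image"])
st(); s,p,R=pose(); v=p[:2]-NP[0]; print(np.hypot(*v),np.arctan2(v[1],v[0]))
E
```

```text
t 2.63 p [597.3 207.2  60.5] yaw 0.192 tilt [-0.0015 -0.0001] F [-0.1  -0.28 -0.69] M [ 0.028 -0.023  0.058] w 16.8 q7 0.02
t 2.73 p [598.8 207.2  62. ] yaw 0.192 tilt [0.0018 0.0009] F [ 0.17  0.95 -0.19] M [-0.021 -0.019  0.032] w 17.1 q7 0.02
38.58426341039154 1.7422766210605172
```

View pics/wrist3.png

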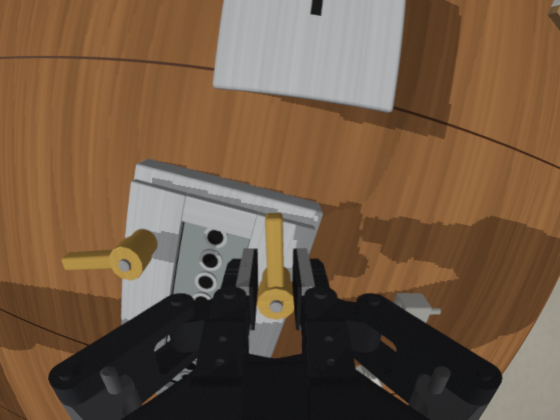

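View pics/scene3.png

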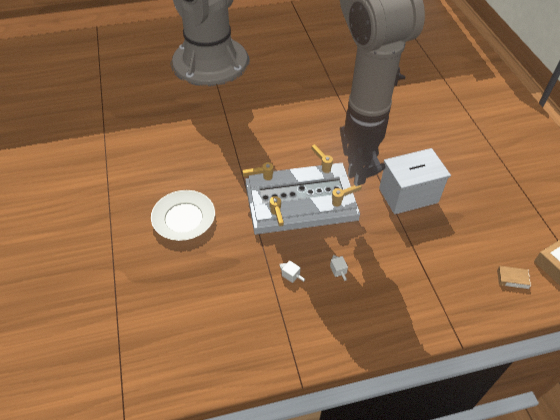

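```bash
python3 - <<'E'
from h import *
s,p,R=pose(); print(proj(SC,p), proj(SC,[*p[:2],136]),wproj(p,p,R))
a=cv2.imread('pics/scene3.png')[120:240,260:460]; cv2.imwrite('pics/s3z.png',cv2.resize(a,None,fx=4,fy=4,interpolation=cv2.INTER_CUBIC))
E
```

```text
[353.37171342 192.12384629] [357.78517247 167.68928796] [273.53879372 235.24563708]
```

View pics/s3z.png

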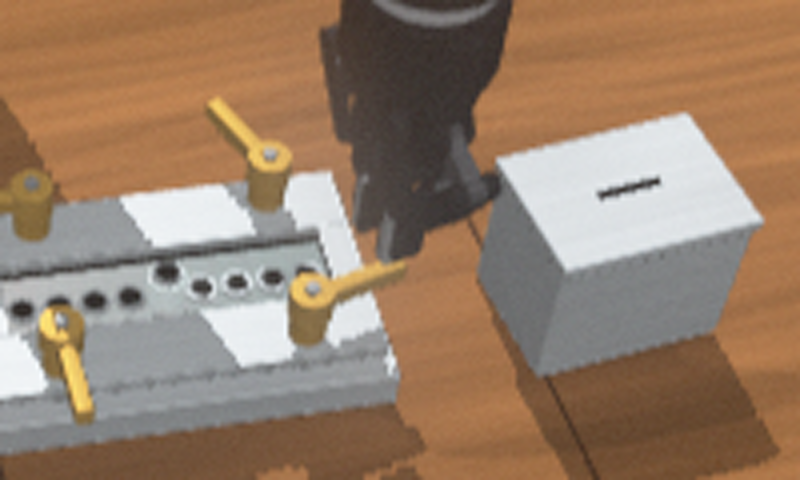

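```bash
python3 - <<'E'
from h import *
s,p,R=pose(); st()
for P in ([*NP[0],80],[*NP[1],80],[*(NP[0]+55*np.array([np.cos(1.77),np.sin(1.77)])),74]):
  for dz in (0,20,40): print(dz,wproj(P,p+[0,0,dz],R))
cv2.imwrite("pics/scene4.png",r.snapshot("scene")["image"])
a=cv2.imread('pics/scene4.png')[120:240,260:460]; cv2.imwrite('pics/s4z.png',cv2.resize(a,None,fx=4,fy=4,interpolation=cv2.INTER_CUBIC))
E
```

```text
t 2.73 p [598.8 207.2  62. ] yaw 0.192 tilt [0.0018 0.0009] F [ 0.17  0.95 -0.19] M [-0.021 -0.019  0.032] w 17.1 q7 0.02
0 [272.26736801 305.20285224]
20 [272.41430852 287.47583684]
40 [272.54283042 272.30398448]
0 [121.04173473 264.17512551]
20 [133.04974318 250.06920299]
40 [143.53826725 237.95406335]
0 [271.30493657 216.61556694]
20 [271.57695833 205.11833343]
40 [271.8032985  195.63748242]
```

View pics/s4z.png

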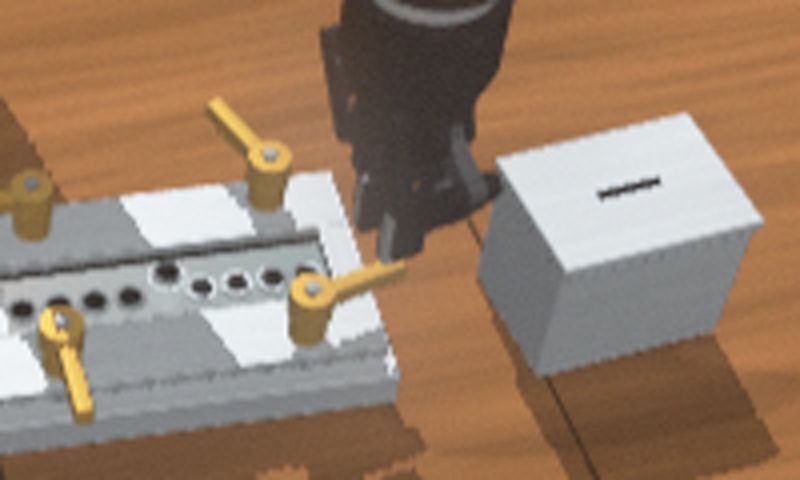

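```bash
python3 - <<'E'
from h import *
s,p,R=pose()
im=cv2.imread('pics/wrist3.png'); sc=cv2.imread('pics/scene4.png')
for dz in range(-60,1,10):
    for sx in(-8.5,8.5):
        for y in(-11,11):
            P=p+R@np.array([sx,y,dz]); u=wproj(P,p,R); v=proj(SC,P)
            col=(0,0,255) if y<0 else (0,255,0)
            if sx>0: print(dz,y,u.round(0),v.round(1))
            cv2.circle(im,tuple(int(x) for x in u.round()),1,col,-1); 
            if sx>0: cv2.circle(sc,tuple(int(x) for x in v.round()),0,col,-1)
a=np.hstack([cv2.resize(im[180:345,180:380],None,fx=2,fy=3),cv2.resize(sc[120:230,330:430],None,fx=4,fy=4.5,interpolation=0)]); cv2.imwrite('pics/ov.png',a[:495])  if 0 else cv2.imwrite('pics/ov.png',np.hstack([cv2.resize(im[180:345,180:380],(400,500)),cv2.resize(sc[120:230,330:430],(400,500),interpolation=0)]))
E
```

```text
-60 -11 [293. 269.] [363.8 173.7]
-60 11 [292. 310.] [354.2 177.1]
-50 -11 [292. 258.] [363.2 177.1]
-50 11 [291. 298.] [353.6 180.5]
-40 -11 [291. 248.] [362.5 180.4]
-40 11 [290. 287.] [353.1 183.8]
-30 -11 [290. 239.] [361.9 183.7]
-30 11 [289. 277.] [352.5 187.1]
-20 -11 [289. 231.] [361.3 186.9]
-20 11 [289. 268.] [351.9 190.4]
-10 -11 [289. 224.] [360.6 190.1]
-10 11 [288. 259.] [351.4 193.5]
0 -11 [288. 218.] [360.  193.3]
0 11 [287. 252.] [350.8 196.7]
```

View pics/ov.png

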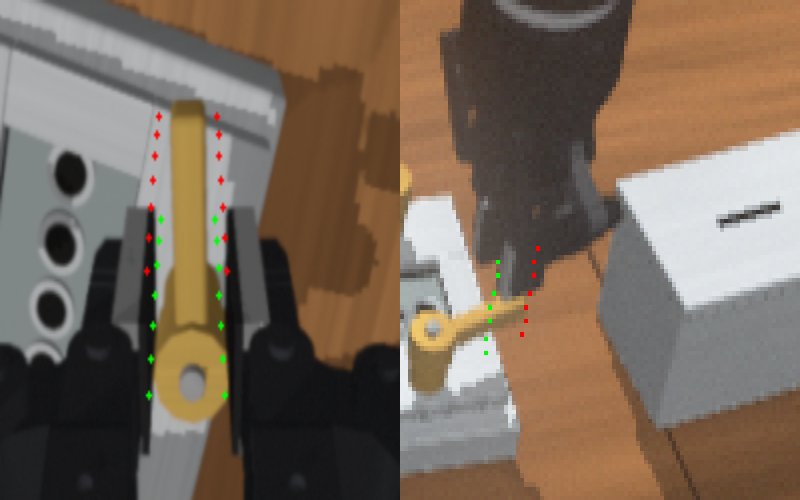

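Request:
servo_tool([
  {"slide": [4, 0.2, 0], "angular": [0, 0, 0.1], "hand": 0.8},
  {"slide": [4, 0.2, 0], "angular": [0, 0, 0.1], "hand": 0.8},
  {"slide": [4, 0.2, 0], "angular": [0, 0, 0.1], "hand": 0.8},
  {"slide": [4, 0.2, 0], "angular": [0, 0, 0.1], "hand": 0.8},
])

```text
clock: 3.12
ee_pos: [615.1, 207.0, 62.2]
orientation: [-0.001, 0.994, -0.106, 0.001]
ft_force: [0.4, -0.2, -0.3]
gripper_width: 17.2
```

```bash
python3 - <<'E'
from h import *
st(); a=r.snapshot("wrist")["image"];b=r.snapshot("scene")["image"]; st(); print(tq(0))
cv2.imwrite('pics/ov2.png',np.hstack([cv2.resize(a[160:345,180:400],(400,500)),cv2.resize(b[120:230,300:420],(400,500),interpolation=0)]))
E
```

```text
t 3.12 p [615.1 207.   62.2] yaw -0.213 tilt [0.002  0.0012] F [ 0.36 -0.21 -0.29] M [0.081 0.024 0.01 ] w 17.2 q7 -0.34
t 3.22 p [615.5 206.4  61.9] yaw -0.209 tilt [ 0.0026 -0.    ] F [0.56 0.35 0.46] M [-0.037 -0.019 -0.028] w 17.3 q7 -0.33
(np.float64(-0.01723515505316113), np.float64(-0.027539606819015433))
```

View pics/ov2.png

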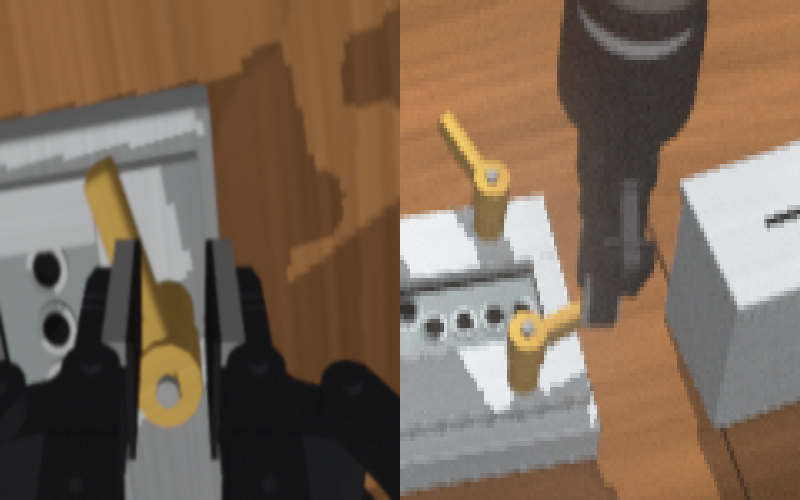

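```bash
python3 - <<'E'
from h import *
s,p,R=pose()
for dz in(0,-10,-20,-25,-30,-35,-40,-50):
    print(dz,[proj(SC,p+R@np.array([x,y,dz])).round(1) for x,y in((8.6,-11),(8.6,11),(20,-11),(20,11))])
b=r.snapshot("scene")["image"]; t=r.snapshot("top")["image"]
cv2.imwrite('pics/a1.png',cv2.resize(b[140:220,330:410],(560,560),interpolation=0)); 
E
```

```text
0 [array([361.5, 201.3]), array([350.8, 201.5]), array([362.3, 205.6]), array([351.5, 205.8])]
-10 [array([362.2, 198.1]), array([351.4, 198.4]), array([362.9, 202.4]), array([352.1, 202.7])]
-20 [array([362.8, 194.9]), array([352. , 195.2]), array([363.6, 199.3]), array([352.7, 199.5])]
-25 [array([363.1, 193.3]), array([352.2, 193.6]), array([363.9, 197.7]), array([353. , 197.9])]
-30 [array([363.4, 191.7]), array([352.5, 192. ]), array([364.2, 196. ]), array([353.2, 196.3])]
-35 [array([363.8, 190.1]), array([352.8, 190.3]), array([364.6, 194.4]), array([353.5, 194.7])]
-40 [array([364.1, 188.4]), array([353.1, 188.7]), array([364.9, 192.8]), array([353.8, 193. ])]
-50 [array([364.8, 185.1]), array([353.7, 185.4]), array([365.6, 189.5]), array([354.4, 189.7])]
```

View pics/a1.png

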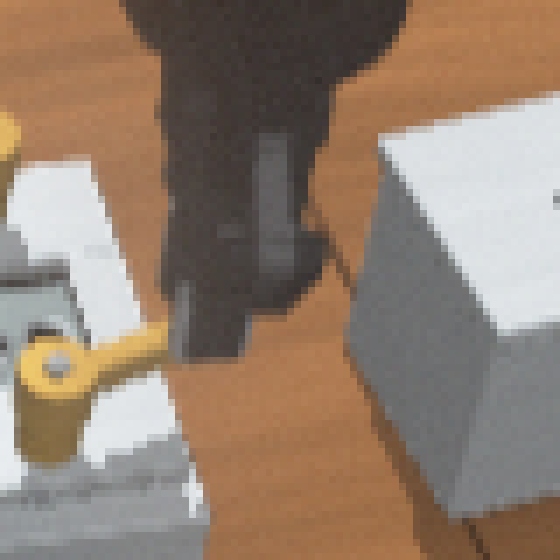

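Request:
servo_tool([
  {"slide": [-4, 0.2, 0], "angular": [0, 0, -0.1], "hand": 0.8},
  {"slide": [-4, 0.2, 0], "angular": [0, 0, -0.1], "hand": 0.8},
  {"slide": [-4, 0.2, 0], "angular": [0, 0, -0.1], "hand": 0.8},
  {"slide": [-4.5, -1.0, 0], "angular": [0, 0, -0.1], "hand": 0.8},
  {"slide": [0, 0, 6], "angular": [0, 0, 0], "hand": 0.78},
  {"slide": [0, 0, 6], "angular": [0, 0, 0], "hand": 0.76},
  {"slide": [0, 0, 3], "angular": [0, 0, 0], "hand": 0.76},
  {"slide": [0, 0, 0], "angular": [0, 0, 0], "hand": 0.76},
])

```text
clock: 3.98
ee_pos: [596.7, 207.3, 44.3]
orientation: [0.0, 0.995, 0.095, -0.001]
ft_force: [-0.3, -0.4, 0.3]
gripper_width: 20.3
```

```bash
python3 - <<'E'
from h import *
st(); a=r.snapshot("wrist")["image"];b=r.snapshot("scene")["image"]; st(); print(tq(0))
cv2.imwrite('pics/ov3.png',np.hstack([cv2.resize(a[160:345,180:400],(400,500)),cv2.resize(b[140:220,320:400],(400,400),interpolation=0)[:,:].repeat(1,0) if 0 else cv2.resize(b[140:220,320:400],(400,500),interpolation=0)]))
E
```

```text
t 3.98 p [596.7 207.3  44.3] yaw 0.190 tilt [-0.0023 -0.001 ] F [-0.26 -0.39  0.35] M [0.012 0.004 0.025] w 20.3 q7 0.02
t 4.08 p [597.6 207.5  45.3] yaw 0.190 tilt [-0.0005 -0.0006] F [-0.09 -0.46 -0.25] M [ 0.023 -0.024  0.004] w 20.5 q7 0.02
(np.float64(0.006957973657140431), np.float64(0.004479693623555755))
```

View pics/ov3.png

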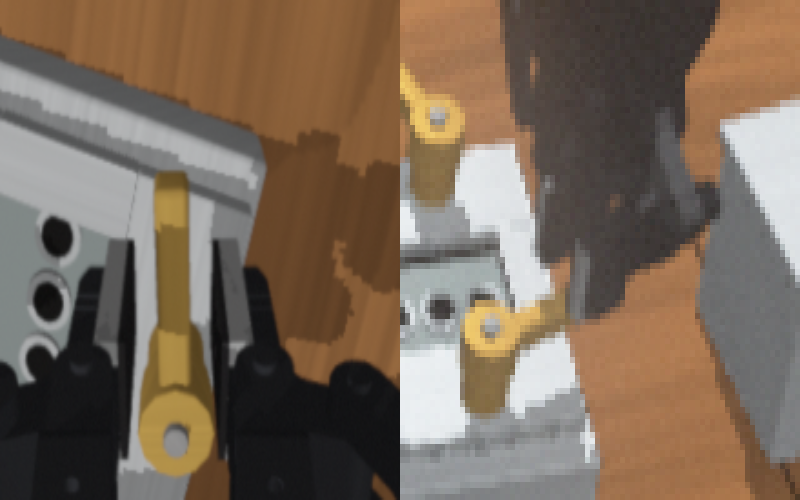

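Request:
servo_tool([
  {"slide": [0, -0.5, 4], "angular": [0, 0, 0], "hand": 0.76},
  {"slide": [0, 0, 4], "angular": [0, 0, 0], "hand": 0.76},
  {"slide": [0, 0, 4], "angular": [0, 0, 0], "hand": 0.76},
  {"slide": [0, 0, 2], "angular": [0, 0, 0], "hand": 0.76},
  {"slide": [0, 0, 0], "angular": [0, 0, 0], "hand": 0.78},
])

```text
clock: 4.5
ee_pos: [596.9, 208.0, 30.9]
orientation: [0.0, 0.995, 0.095, -0.001]
ft_force: [-0.1, -0.3, 0.8]
gripper_width: 18.6
```

Request:
servo_tool([
  {"slide": [4, 0.2, 0], "angular": [0, 0, 0.1], "hand": 0.8},
  {"slide": [4, 0.2, 0], "angular": [0, 0, 0.1], "hand": 0.8},
])

```text
clock: 4.67
ee_pos: [604.8, 208.9, 31.5]
orientation: [-0.0, 1.0, -0.007, -0.001]
ft_force: [-1.0, -0.5, -0.4]
gripper_width: 16.8
```

```bash
python3 - <<'E'
from h import *
st(); a=r.snapshot("wrist")["image"];b=r.snapshot("scene")["image"]; st(); print(tq(0))
cv2.imwrite('pics/ov4.png',np.hstack([cv2.resize(a[160:345,180:400],(400,500)),cv2.resize(b[140:220,320:400],(400,500),interpolation=0)]))
E
```

```text
t 4.67 p [604.8 208.9  31.5] yaw -0.014 tilt [-0.0016  0.0002] F [-0.99 -0.46 -0.44] M [-0.067  0.13   0.007] w 16.8 q7 -0.15
t 4.77 p [605.7 208.9  31.6] yaw -0.009 tilt [ 0.     -0.0005] F [-0.78 -0.4  -0.04] M [-0.052 -0.022  0.01 ] w 17.0 q7 -0.15
(np.float64(0.030835969021296022), np.float64(0.010214723788294088))
```

View pics/ov4.png

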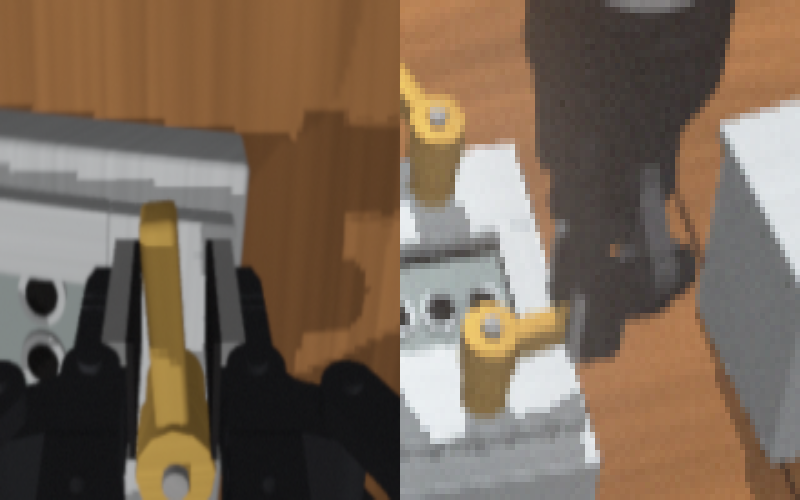

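Request:
servo_tool([
  {"slide": [4, 0.2, 0.2], "angular": [0, 0, 0.1], "hand": 0.84},
  {"slide": [4, 0.2, 0.2], "angular": [0, 0, 0.1], "hand": 0.84},
])

```text
clock: 4.93
ee_pos: [612.8, 208.3, 31.3]
orientation: [-0.0, 0.994, -0.105, -0.001]
ft_force: [-0.6, -0.5, -1.2]
gripper_width: 13.8
```

```bash
python3 -c "
from h import *
st();print(tq(0))"
```

```text
t 4.93 p [612.8 208.3  31.3] yaw -0.210 tilt [-0.0013  0.0003] F [-0.57 -0.48 -1.15] M [ 0.03   0.16  -0.038] w 13.8 q7 -0.32
(np.float64(0.01857171475459906), np.float64(-0.038293059969749944))
```

Request:
servo_tool([
  {"slide": [4, 0.2, 0.2], "angular": [0, 0, 0.1], "hand": 0.84},
  {"slide": [4, 0.2, 0.2], "angular": [0, 0, 0.1], "hand": 0.84},
])

```text
clock: 5.1
ee_pos: [620.4, 206.0, 30.9]
orientation: [-0.0, 0.979, -0.204, -0.001]
ft_force: [-1.3, 0.2, 1.1]
gripper_width: 13.9
```

```bash
python3 -c "
from h import *
st();print(tq(0))"
```

```text
t 5.10 p [620.4 206.   30.9] yaw -0.410 tilt [-0.0016  0.0005] F [-1.29  0.22  1.15] M [0.045 0.289 0.018] w 13.9 q7 -0.49
(np.float64(0.05052133480040462), np.float64(0.018495761206286137))
```

Request:
servo_tool([
  {"slide": [4, 0.2, 0.2], "angular": [0, 0, 0.1], "hand": 0.84},
  {"slide": [4, 0.2, 0.2], "angular": [0, 0, 0.1], "hand": 0.84},
])

```text
clock: 5.27
ee_pos: [627.2, 202.3, 30.5]
orientation: [-0.0, 0.954, -0.3, -0.001]
ft_force: [-1.7, 1.1, -0.1]
gripper_width: 14.0
```

```bash
python3 -c "
from h import *
st();print(tq(0))"
```

```text
t 5.27 p [627.2 202.3  30.5] yaw -0.610 tilt [-0.0018  0.0007] F [-1.65  1.08 -0.06] M [0.073 0.336 0.028] w 14.0 q7 -0.66
(np.float64(0.07811918595720976), np.float64(0.028161321335200884))
```

Request:
servo_tool([
  {"slide": [4, 0.2, 0.2], "angular": [0, 0, 0.1], "hand": 0.84},
])

```text
clock: 5.35
ee_pos: [630.4, 200.0, 30.3]
orientation: [-0.0, 0.938, -0.348, -0.001]
ft_force: [-1.1, 0.4, 0.2]
gripper_width: 13.7
```

```bash
python3 - <<'E'
from h import *
st();print(tq(0)); a=r.snapshot("wrist")["image"];b=r.snapshot("scene")["image"]; st(); print(tq(0))
cv2.imwrite('pics/ov5.png',np.hstack([cv2.resize(a[160:345,180:400],(400,500)),cv2.resize(b[140:220,320:400],(400,500),interpolation=0)]))
E
```

```text
t 5.35 p [630.4 200.   30.3] yaw -0.710 tilt [-0.0019  0.001 ] F [-1.06  0.41  0.22] M [0.093 0.305 0.007] w 13.7 q7 -0.74
(np.float64(0.043000283804928034), np.float64(0.007075602277453736))
t 5.45 p [631.2 199.4  30.3] yaw -0.707 tilt [-0.0001  0.    ] F [-0.32  0.07  0.36] M [ 0.044  0.072 -0.039] w 13.4 q7 -0.74
(np.float64(0.011437634668135585), np.float64(-0.03896500324444889))
```

View pics/ov5.png

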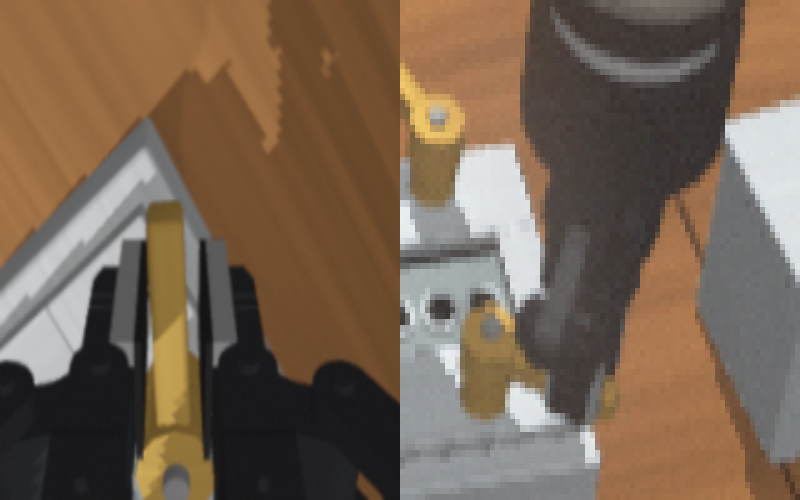

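```bash
cat >> h.py <<'E'
def go(i,a,yaw,n,hand,z=68,R0=39):
    t=NP[i]+R0*np.array([np.cos(a),np.sin(a)]); print('target',t.round(1)); plan([*t,z],yaw,n,hand)
E
python3 - <<'E'
from h import *
print(NP)
s,p,R=pose(); 
a=-1.594; t=NP[2]+39*np.array([np.cos(a),np.sin(a)]);print(t)
plan([*t,68+0],a+np.pi/2,7,.74)
E
```

```text
[[605.39668851 169.21788113]
 [509.67380309 176.50685954]
 [499.80331149  46.88211887]
 [595.52619691  39.59314046]]
[498.89844944   7.8926174 ]
[{"slide": [3.4, 33.1, -5.4], "angular": [0, 0, -0.098], "hand": 0.74}, {"slide": [0.1, 33.2, -5.4], "angular": [0, 0, -0.098], "hand": 0.74}, {"slide": [-3.1, 33.1, -5.4], "angular": [0, 0, -0.098], "hand": 0.74}, {"slide": [-6.3, 32.6, -5.4], "angular": [0, 0, -0.098], "hand": 0.74}, {"slide": [-9.5, 31.9, -5.4], "angular": [0, 0, -0.098], "hand": 0.74}, {"slide": [-12.5, 30.8, -5.4], "angular": [0, 0, -0.098], "hand": 0.74}, {"slide": [-15.5, 29.4, -5.4], "angular": [0, 0, -0.098], "hand": 0.74}]
```

Request:
servo_tool([
  {"slide": [0, 0, -10], "angular": [0, 0, 0], "hand": 0.76},
  {"slide": [0, 0, -25], "angular": [0, 0, 0], "hand": 0.74},
  {"slide": [0, 0, -25], "angular": [0, 0, 0], "hand": 0.74},
])

```text
clock: 5.7
ee_pos: [630.2, 199.0, 90.6]
orientation: [0.001, 0.938, -0.345, -0.001]
ft_force: [1.3, -0.1, 1.0]
gripper_width: 22.4
```

Request:
servo_tool([
  {"slide": [3.4, 33.1, 0], "angular": [0, 0, -0.098], "hand": 0.74},
  {"slide": [0.1, 33.2, 0], "angular": [0, 0, -0.098], "hand": 0.74},
  {"slide": [-3.1, 33.1, 0], "angular": [0, 0, -0.098], "hand": 0.74},
  {"slide": [-6.3, 32.6, 0], "angular": [0, 0, -0.098], "hand": 0.74},
  {"slide": [-9.5, 31.9, 0], "angular": [0, 0, -0.098], "hand": 0.74},
  {"slide": [-12.5, 30.8, 0], "angular": [0, 0, -0.098], "hand": 0.74},
  {"slide": [-15.5, 29.4, 0], "angular": [0, 0, -0.098], "hand": 0.74},
])

```text
clock: 6.28
ee_pos: [498.1, 6.7, 91.6]
orientation: [-0.0, 1.0, -0.007, 0.001]
ft_force: [0.0, -0.1, 0.0]
gripper_width: 22.2
```

Request:
servo_tool([
  {"slide": [0, 0, 10], "angular": [0, 0, 0], "hand": 0.74},
  {"slide": [0, 0, 10], "angular": [0, 0, 0], "hand": 0.74},
  {"slide": [0, 0, 5], "angular": [0, 0, 0], "hand": 0.74},
  {"slide": [0, 0, 0], "angular": [0, 0, 0], "hand": 0.74},
  {"slide": [0, 0, 0], "angular": [0, 0, 0], "hand": 0.74},
])

```text
clock: 6.7
ee_pos: [499.1, 9.4, 65.0]
orientation: [0.0, 1.0, -0.01, -0.0]
ft_force: [0.3, 0.3, -0.1]
gripper_width: 22.1
```

```bash
python3 - <<'E'
from h import *
st(); s,p,R=pose(); a=r.snapshot("wrist")["image"];b=r.snapshot("scene")["image"]; st(); cv2.imwrite('pics/wr6.png',a)
cv2.imwrite('pics/ov6.png',np.hstack([a[140:420,100:400],cv2.resize(b[130:230,230:330],(500,500),interpolation=0)[:280*2:][:280] if 0 else cv2.resize(b[130:230,230:330],(280,280),interpolation=1)]))
print(wproj([*NP[2],80],p,R), wproj([*NP[3],80],p,R))
g=NP[2]+39*np.array([np.cos(-1.594),np.sin(-1.594)]); print((R.T@np.array([*(g-p[:2]),0])).round(1))
E
```

```text
t 6.70 p [499.1   9.4  65. ] yaw -0.020 tilt [-0.0005 -0.0001] F [ 0.3   0.25 -0.09] M [ 0.032 -0.068  0.05 ] w 22.1 q7 0.13
t 6.80 p [499.5   9.   65.5] yaw -0.021 tilt [ 0.0006 -0.0002] F [-0.56 -0.05  0.11] M [ 0.017 -0.048 -0.011] w 22.1 q7 0.13
[273.36171906 180.71518124] [440.1230006  191.77018204]
[-0.1  1.5  0. ]
```

View pics/ov6.png

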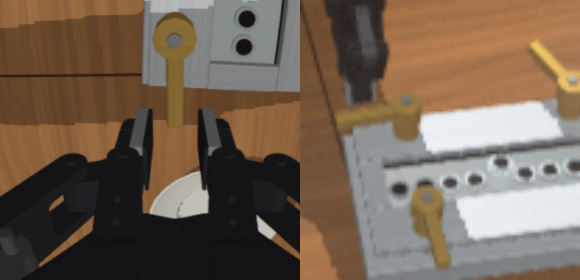

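Request:
servo_tool([
  {"slide": [0, 0.5, 9], "angular": [0, 0, 0], "hand": 0.74},
  {"slide": [0, 0.5, 9], "angular": [0, 0, 0], "hand": 0.74},
  {"slide": [0, 0, 9], "angular": [0, 0, 0], "hand": 0.74},
  {"slide": [0, 0, 6.5], "angular": [0, 0, 0], "hand": 0.76},
  {"slide": [0, 0, 0], "angular": [0, 0, 0], "hand": 0.8},
  {"slide": [0, 0, 0], "angular": [0, 0, 0], "hand": 0.84},
])

```text
clock: 7.3
ee_pos: [497.9, 6.9, 31.1]
orientation: [0.0, 1.0, -0.012, -0.001]
ft_force: [0.3, 1.6, 0.0]
gripper_width: 13.8
```

Request:
servo_tool([
  {"slide": [-3.9, -0.2, 0.2], "angular": [0, 0, 0.1], "hand": 0.84},
  {"slide": [-3.9, -0.2, 0.2], "angular": [0, 0, 0.1], "hand": 0.84},
])

```text
clock: 7.47
ee_pos: [492.2, 7.7, 32.0]
orientation: [-0.0, 0.994, -0.114, 0.001]
ft_force: [0.4, -0.7, -0.1]
gripper_width: 13.7
```

```bash
cat >> h.py <<'E'
def look(i,name):
    st(); print('tq',tq(i)); a=r.snapshot("wrist")["image"]; s,p,R=pose(); v=p[:2]-NP[i]; print('R %.1f ang %.3f'%(np.hypot(*v),np.arctan2(v[1],v[0])))
    cv2.imwrite('pics/%s.png'%name,cv2.resize(a[120:420,150:400],None,fx=1.6,fy=1.6))
E
python3 -c "
from h import *
look(2,'n2a')"
```

```text
t 7.47 p [492.2   7.7  32. ] yaw -0.228 tilt [ 0.0025 -0.0002] F [ 0.45 -0.73 -0.05] M [-0.009 -0.236  0.02 ] w 13.7 q7 -0.03
tq (np.float64(0.023065339078607444), np.float64(0.020407611880741586))
R 40.0 ang -1.792
```

View pics/n2a.png

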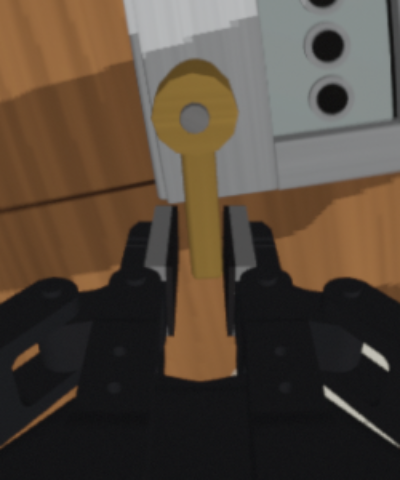

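```bash
cat >> h.py <<'E'
def tm(i,h=0.215):
    s,p,R=pose(); m=s['torque']; F=np.array([-m[1]/h,m[0]/h]); a=(p[:2]-NP[i])/1000
    y=np.arctan2(R[1,0],R[0,0]); print('t %.2f yaw %.3f Fm'%(s['clock'],y),F.round(2),'F',np.round(s['ft_force'],1),'TQ %.3f'%(a[0]*F[1]-a[1]*F[0]),'alongR %.2f'%(a@F/np.hypot(*a)),'tqF %.3f'%tq(i)[0],'R %.1f z %.1f'%(1000*np.hypot(*a),p[2]))
E
python3 -c "
from h import *
tm(2)"
```

```text
t 7.52 yaw -0.231 Fm [ 0.85 -0.71] F [-0.1 -1.1  0.4] TQ 0.040 alongR 0.50 tqF 0.008 R 40.0 z 31.8
```

Request:
servo_tool([
  {"slide": [-4, -0.2, 0.2], "angular": [0, 0, 0.1], "hand": 0.84},
  {"slide": [-4, -0.2, 0.2], "angular": [0, 0, 0.1], "hand": 0.84},
])

```text
clock: 7.68
ee_pos: [484.7, 9.9, 31.8]
orientation: [-0.0, 0.977, -0.211, 0.001]
ft_force: [0.9, -0.7, -0.6]
gripper_width: 13.8
```

```bash
python3 -c "
from h import *
tm(2)"
```

```text
t 7.68 yaw -0.426 Fm [ 1.15 -1.03] F [ 0.9 -0.7 -0.6] TQ 0.058 alongR 0.52 tqF 0.046 R 40.0 z 31.8
```

Request:
servo_tool([
  {"slide": [-4, -0.2, 0.2], "angular": [0, 0, 0.1], "hand": 0.84},
  {"slide": [-4, -0.2, 0.2], "angular": [0, 0, 0.1], "hand": 0.84},
])

```text
clock: 7.85
ee_pos: [477.7, 13.6, 31.4]
orientation: [0.0, 0.951, -0.308, 0.002]
ft_force: [1.6, -2.1, -0.5]
gripper_width: 13.7
```

```bash
python3 -c "
from h import *
tm(2)"
```

```text
t 7.85 yaw -0.626 Fm [ 1.62 -1.68] F [ 1.6 -2.1 -0.5] TQ 0.091 alongR 0.51 tqF 0.100 R 39.9 z 31.4
```

Request:
servo_tool([
  {"slide": [-4, -0.2, 0.2], "angular": [0, 0, 0.1], "hand": 0.84},
  {"slide": [-4, -0.2, 0.2], "angular": [0, 0, 0.1], "hand": 0.84},
])

```text
clock: 8.02
ee_pos: [471.7, 18.6, 31.0]
orientation: [0.0, 0.916, -0.402, 0.002]
ft_force: [1.1, -2.8, -0.6]
gripper_width: 13.7
```

```bash
python3 -c "
from h import *
tm(2)"
```

```text
t 8.02 yaw -0.826 Fm [ 0.87 -2.13] F [ 1.1 -2.8 -0.6] TQ 0.085 alongR 0.90 tqF 0.112 R 39.9 z 31.0
```

Request:
servo_tool([
  {"slide": [-4, -0.2, 0.2], "angular": [0, 0, 0.1], "hand": 0.84},
])

```text
clock: 8.1
ee_pos: [469.1, 21.5, 30.8]
orientation: [0.0, 0.895, -0.447, 0.002]
ft_force: [-0.4, -2.3, 0.1]
gripper_width: 13.4
```

```bash
python3 -c "
from h import *
tm(2);look(2,'n2b')"
```

```text
t 8.10 yaw -0.927 Fm [ 1.05 -2.59] F [-0.4 -2.3  0.1] TQ 0.106 alongR 0.84 tqF 0.060 R 39.9 z 30.8
t 8.10 p [469.1  21.5  30.8] yaw -0.927 tilt [ 0.0028 -0.0017] F [-0.39 -2.28  0.1 ] M [-0.557 -0.225  0.023] w 13.4 q7 -0.69
tq (np.float64(0.060064090778768016), np.float64(0.023117170727148452))
R 40.0 ang -2.481
```

View pics/n2b.png

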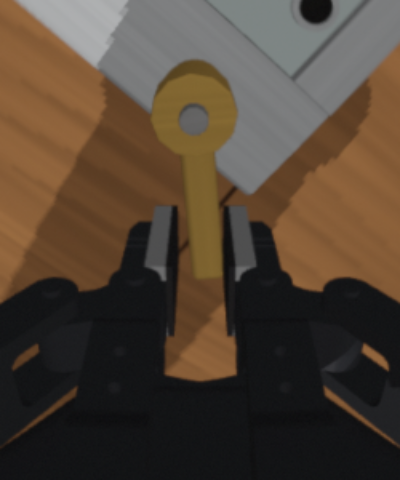

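Request:
servo_tool([
  {"slide": [0.5, 0, -10], "angular": [0, 0, 0], "hand": 0.76},
  {"slide": [0, 0, -25], "angular": [0, 0, 0], "hand": 0.74},
  {"slide": [0, 0, -25], "angular": [0, 0, 0], "hand": 0.74},
])

```text
clock: 8.4
ee_pos: [467.3, 22.4, 90.9]
orientation: [0.001, 0.896, -0.444, -0.001]
ft_force: [0.3, 0.1, 0.3]
gripper_width: 21.9
```

```bash
python3 - <<'E'
from h import *
st(); go(1,-2.838,-2.838-np.pi/2+2*np.pi,24,.74,z=80)
E
```

```text
t 8.40 p [467.3  22.4  90.9] yaw -0.919 tilt [-0.0022 -0.0004] F [0.28 0.13 0.3 ] M [ 0.037 -0.034 -0.033] w 21.9 q7 -0.76
target [472.5 164.8]
[{"slide": [-4.6, -3.8, 0.5], "angular": [0, 0, -0.116], "hand": 0.74}, {"slide": [-4.1, -4.3, 0.5], "angular": [0, 0, -0.116], "hand": 0.74}, {"slide": [-3.6, -4.7, 0.5], "angular": [0, 0, -0.116], "hand": 0.74}, {"slide": [-3.0, -5.1, 0.5], "angular": [0, 0, -0.116], "hand": 0.74}, {"slide": [-2.4, -5.4, 0.5], "angular": [0, 0, -0.116], "hand": 0.74}, {"slide": [-1.8, -5.7, 0.5], "angular": [0, 0, -0.116], "hand": 0.74}, {"slide": [-1.1, -5.8, 0.5], "angular": [0, 0, -0.116], "hand": 0.74}, {"slide": [-0.4, -5.9, 0.5], "angular": [0, 0, -0.116], "hand": 0.74}]
[{"slide": [0.3, -5.9, 0.5], "angular": [0, 0, -0.116], "hand": 0.74}, {"slide": [1.0, -5.9, 0.5], "angular": [0, 0, -0.116], "hand": 0.74}, {"slide": [1.6, -5.7, 0.5], "angular": [0, 0, -0.116], "hand": 0.74}, {"slide": [2.3, -5.5, 0.5], "angular": [0, 0, -0.116], "hand": 0.74}, {"slide": [2.9, -5.2, 0.5], "angular": [0, 0, -0.116], "hand": 0.74}, {"slide": [3.5, -4.8, 0.5], "angular": [0, 0, -0.116], "hand": 0.74}, {"slide": [4.0, -4.4, 0.5], "angular": [0, 0, -0.116], "hand": 0.74}, {"slide": [4.5, -3.9, 0.5], "angular": [0, 0, -0.116], "hand": 0.74}]
[{"slide": [4.9, -3.3, 0.5], "angular": [0, 0, -0.116], "hand": 0.74}, {"slide": [5.3, -2.7, 0.5], "angular": [0, 0, -0.116], "hand": 0.74}, {"slide": [5.6, -2.1, 0.5], "angular": [0, 0, -0.116], "hand": 0.74}, {"slide": [5.8, -1.4, 0.5], "angular": [0, 0, -0.116], "hand": 0.74}, {"slide": [5.9, -0.7, 0.5], "angular": [0, 0, -0.116], "hand": 0.74}, {"slide": [5.9, -0.1, 0.5], "angular": [0, 0, -0.116], "hand": 0.74}, {"slide": [5.9, 0.6, 0.5], "angular": [0, 0, -0.116], "hand": 0.74}, {"slide": [5.8, 1.3, 0.5], "angular": [0, 0, -0.116], "hand": 0.74}]
```

Request:
servo_tool([
  {"slide": [-4.6, -3.8, 0.5], "angular": [0, 0, -0.116], "hand": 0.74},
  {"slide": [-4.1, -4.3, 0.5], "angular": [0, 0, -0.116], "hand": 0.74},
  {"slide": [-3.6, -4.7, 0.5], "angular": [0, 0, -0.116], "hand": 0.74},
  {"slide": [-3.0, -5.1, 0.5], "angular": [0, 0, -0.116], "hand": 0.74},
  {"slide": [-2.4, -5.4, 0.5], "angular": [0, 0, -0.116], "hand": 0.74},
  {"slide": [-1.8, -5.7, 0.5], "angular": [0, 0, -0.116], "hand": 0.74},
  {"slide": [-1.1, -5.8, 0.5], "angular": [0, 0, -0.116], "hand": 0.74},
  {"slide": [-0.4, -5.9, 0.5], "angular": [0, 0, -0.116], "hand": 0.74},
])

```text
clock: 9.07
ee_pos: [470.6, 70.3, 87.2]
orientation: [-0.0, 1.0, 0.007, 0.001]
ft_force: [-0.4, 1.0, -0.6]
gripper_width: 22.3
```

Request:
servo_tool([
  {"slide": [0.3, -5.9, 0.5], "angular": [0, 0, -0.116], "hand": 0.74},
  {"slide": [1.0, -5.9, 0.5], "angular": [0, 0, -0.116], "hand": 0.74},
  {"slide": [1.6, -5.7, 0.5], "angular": [0, 0, -0.116], "hand": 0.74},
  {"slide": [2.3, -5.5, 0.5], "angular": [0, 0, -0.116], "hand": 0.74},
  {"slide": [2.9, -5.2, 0.5], "angular": [0, 0, -0.116], "hand": 0.74},
  {"slide": [3.5, -4.8, 0.5], "angular": [0, 0, -0.116], "hand": 0.74},
  {"slide": [4.0, -4.4, 0.5], "angular": [0, 0, -0.116], "hand": 0.74},
  {"slide": [4.5, -3.9, 0.5], "angular": [0, 0, -0.116], "hand": 0.74},
])

```text
clock: 9.73
ee_pos: [472.6, 117.8, 83.2]
orientation: [0.0, 0.891, 0.454, 0.001]
ft_force: [1.2, 0.1, 0.7]
gripper_width: 22.5
```

Request:
servo_tool([
  {"slide": [4.9, -3.3, 0.5], "angular": [0, 0, -0.116], "hand": 0.74},
  {"slide": [5.3, -2.7, 0.5], "angular": [0, 0, -0.116], "hand": 0.74},
  {"slide": [5.6, -2.1, 0.5], "angular": [0, 0, -0.116], "hand": 0.74},
  {"slide": [5.8, -1.4, 0.5], "angular": [0, 0, -0.116], "hand": 0.74},
  {"slide": [5.9, -0.7, 0.5], "angular": [0, 0, -0.116], "hand": 0.74},
  {"slide": [5.9, -0.1, 0.5], "angular": [0, 0, -0.116], "hand": 0.74},
  {"slide": [5.9, 0.6, 0.5], "angular": [0, 0, -0.116], "hand": 0.74},
  {"slide": [5.8, 1.3, 0.5], "angular": [0, 0, -0.116], "hand": 0.74},
])

```text
clock: 10.4
ee_pos: [474.9, 165.2, 79.2]
orientation: [0.0, 0.594, 0.805, 0.001]
ft_force: [0.4, 0.2, -0.5]
gripper_width: 22.5
```

Request:
servo_tool([
  {"slide": [0, 0, 7], "angular": [0, 0, 0], "hand": 0.74},
  {"slide": [0, 0, 7], "angular": [0, 0, 0], "hand": 0.74},
  {"slide": [0, 0, 0], "angular": [0, 0, 0], "hand": 0.74},
  {"slide": [0, 0, 0], "angular": [0, 0, 0], "hand": 0.74},
])

```text
clock: 10.73
ee_pos: [473.7, 163.9, 63.5]
orientation: [-0.0, 0.598, 0.801, -0.001]
ft_force: [-0.1, 1.1, -0.6]
gripper_width: 22.1
```

```bash
cat >> h.py <<'E'
def fix(i,a,sgn,name,z=31.5,R0=39):
    "sgn=+1: lever along +tool y"
    s,p,R=pose(); im=r.snapshot("wrist")["image"]; st()
    print('stud pred',wproj([*NP[i],80],p,R).round(1),'tip pred',wproj([*(NP[i]+55*np.array([np.cos(a),np.sin(a)])),74],p,R).round(1))
    s,p,R=pose(); g=NP[i]+R0*np.array([np.cos(a),np.sin(a)]); y=np.arctan2(R[1,0],R[0,0]); print('move tool',(R.T@np.array([*(g-p[:2]),z-p[2]])).round(1),'turn %.3f'%-wrap(a+sgn*np.pi/2-y))
    cv2.imwrite('pics/%s.png'%name,cv2.resize(im[120:420,150:400],None,fx=1.6,fy=1.6))
E
python3 -c "
from h import *
fix(1,-2.838,-1,'n1a')"
```

```text
t 10.78 p [474.1 164.1  63.8] yaw 1.860 tilt [-0.0007 -0.0007] F [ 0.25  0.53 -0.18] M [0.016 0.041 0.002] w 22.6 q7 1.57
stud pred [276.5 303.2] tip pred [275.2 214.9]
move tool [ 1.2 -1.3 32.3] turn -0.015
```

View pics/n1a.png

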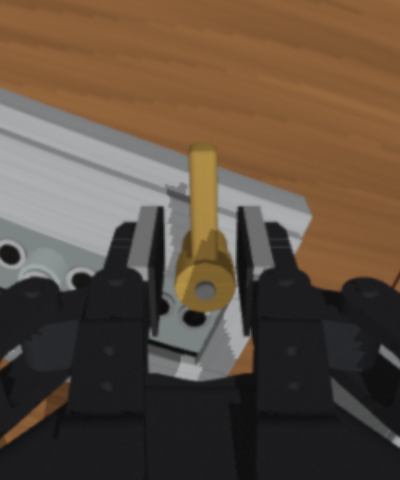

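Request:
servo_tool([
  {"slide": [0.8, -0.7, 9], "angular": [0, 0, -0.015], "hand": 0.74},
  {"slide": [0.7, -0.6, 9], "angular": [0, 0, 0], "hand": 0.74},
  {"slide": [0, 0, 9], "angular": [0, 0, 0], "hand": 0.74},
  {"slide": [0, 0, 5.3], "angular": [0, 0, 0], "hand": 0.76},
  {"slide": [0, 0, 0], "angular": [0, 0, 0], "hand": 0.8},
  {"slide": [0, 0, 0], "angular": [0, 0, 0], "hand": 0.84},
])

```text
clock: 11.28
ee_pos: [472.1, 165.7, 31.1]
orientation: [-0.0, 0.591, 0.806, -0.001]
ft_force: [0.1, 0.5, 0.2]
gripper_width: 13.7
```

Request:
servo_tool([
  {"slide": [3.9, 0.2, 0.2], "angular": [0, 0, 0.1], "hand": 0.84},
  {"slide": [3.9, 0.2, 0.2], "angular": [0, 0, 0.1], "hand": 0.84},
])

```text
clock: 11.45
ee_pos: [471.4, 172.8, 31.6]
orientation: [0.0, 0.671, 0.741, -0.0]
ft_force: [-0.7, -0.9, -0.9]
gripper_width: 13.5
```

```bash
python3 -c "
from h import *
tm(1);look(1,'n1b')"
```

```text
t 11.45 yaw 1.670 Fm [ 0.11 -1.  ] F [-0.7 -0.9 -0.9] TQ 0.039 alongR -0.01 tqF 0.033 R 38.4 z 31.6
t 11.45 p [471.4 172.8  31.6] yaw 1.670 tilt [ 0.0004 -0.0006] F [-0.67 -0.93 -0.87] M [-0.216 -0.024 -0.033] w 13.5 q7 1.38
tq (np.float64(0.03296876971485471), np.float64(-0.03343312932811692))
R 38.6 ang -3.083
```

View pics/n1b.png

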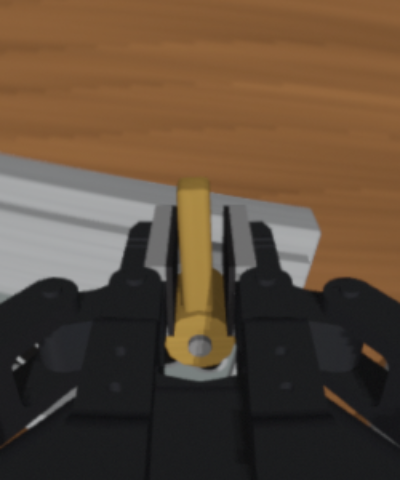

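Request:
servo_tool([
  {"slide": [3.9, 0.2, 0.2], "angular": [0, 0, 0.1], "hand": 0.84},
  {"slide": [3.9, 0.2, 0.2], "angular": [0, 0, 0.1], "hand": 0.84},
])

```text
clock: 11.67
ee_pos: [471.4, 180.8, 31.3]
orientation: [0.0, 0.741, 0.672, 0.0]
ft_force: [-0.2, -0.3, -0.4]
gripper_width: 13.6
```

```bash
python3 -c "
from h import *
tm(1)"
```

```text
t 11.67 yaw 1.473 Fm [ 0.28 -0.68] F [-0.2 -0.3 -0.4] TQ 0.025 alongR -0.36 tqF 0.013 R 38.5 z 31.3
```

Request:
servo_tool([
  {"slide": [3.9, 0.2, 0.2], "angular": [0, 0, 0.1], "hand": 0.84},
  {"slide": [3.9, 0.2, 0.2], "angular": [0, 0, 0.1], "hand": 0.84},
])

```text
clock: 11.83
ee_pos: [473.0, 188.7, 30.9]
orientation: [0.0, 0.804, 0.594, 0.0]
ft_force: [-0.3, -1.3, -0.6]
gripper_width: 13.7
```

```bash
python3 -c "
from h import *
tm(1)"
```

```text
t 11.83 yaw 1.273 Fm [ 0.25 -1.14] F [-0.3 -1.3 -0.6] TQ 0.039 alongR -0.60 tqF 0.050 R 38.6 z 30.9
```

Request:
servo_tool([
  {"slide": [3.9, 0.2, 0.2], "angular": [0, 0, 0.1], "hand": 0.84},
  {"slide": [3.9, 0.2, 0.2], "angular": [0, 0, 0.1], "hand": 0.84},
])

```text
clock: 12.0
ee_pos: [476.1, 196.0, 30.6]
orientation: [0.0, 0.859, 0.511, 0.0]
ft_force: [1.5, -1.2, -0.4]
gripper_width: 13.5
```

```bash
python3 -c "
from h import *
tm(1)"
```

```text
t 12.00 yaw 1.073 Fm [-0.09 -0.94] F [ 1.5 -1.2 -0.4] TQ 0.033 alongR -0.40 tqF 0.010 R 38.8 z 30.6
```

Request:
servo_tool([
  {"slide": [3.9, 0.2, 0.2], "angular": [0, 0, 0.1], "hand": 0.84},
])

```text
clock: 12.08
ee_pos: [478.1, 199.3, 30.4]
orientation: [0.0, 0.884, 0.468, 0.0]
ft_force: [-0.1, -1.6, 0.1]
gripper_width: 13.6
```

```bash
python3 -c "
from h import *
tm(1);look(1,'n1c')"
```

```text
t 12.08 yaw 0.973 Fm [-0.08 -1.  ] F [-0.1 -1.6  0.1] TQ 0.034 alongR -0.52 tqF 0.054 R 38.9 z 30.4
t 12.08 p [478.1 199.3  30.4] yaw 0.973 tilt [ 0.0009 -0.0003] F [-0.1  -1.63  0.13] M [-0.215  0.018  0.024] w 13.6 q7 0.71
tq (np.float64(0.05369578313094054), np.float64(0.023668081822053162))
R 39.2 ang 2.489
```

View pics/n1c.png

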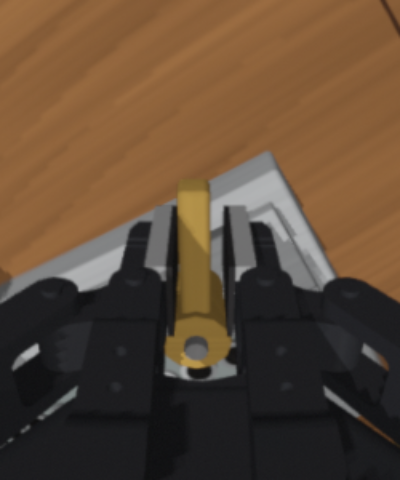

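Request:
servo_tool([
  {"slide": [3.9, 0.2, 0.2], "angular": [0, 0, 0.1], "hand": 0.84},
  {"slide": [3.9, 0.2, 0.2], "angular": [0, 0, 0.1], "hand": 0.84},
])

```text
clock: 12.3
ee_pos: [482.7, 205.0, 29.9]
orientation: [0.0, 0.926, 0.378, -0.0]
ft_force: [-0.5, -1.2, 0.7]
gripper_width: 13.6
```

```bash
python3 -c "
from h import *
tm(1)"
```

```text
t 12.30 yaw 0.775 Fm [-0.23 -1.48] F [-0.5 -1.2  0.7] TQ 0.046 alongR -0.92 tqF 0.046 R 39.2 z 29.9
```

Request:
servo_tool([
  {"slide": [3.9, 0.2, 0.2], "angular": [0, 0, 0.1], "hand": 0.84},
])

```text
clock: 12.38
ee_pos: [485.6, 207.6, 29.7]
orientation: [0.0, 0.944, 0.331, -0.0]
ft_force: [0.2, -2.2, -0.1]
gripper_width: 13.7
```

```bash
python3 -c "
from h import *
tm(1)"
```

```text
t 12.38 yaw 0.675 Fm [-0.56 -1.75] F [ 0.2 -2.2 -0.1] TQ 0.060 alongR -1.04 tqF 0.047 R 39.3 z 29.7
```

Request:
servo_tool([
  {"slide": [-0.5, 0, -10], "angular": [0, 0, 0], "hand": 0.76},
  {"slide": [0, 0, -25], "angular": [0, 0, 0], "hand": 0.74},
  {"slide": [0, 0, -25], "angular": [0, 0, 0], "hand": 0.74},
])

```text
clock: 12.63
ee_pos: [484.1, 207.4, 90.0]
orientation: [0.0, 0.942, 0.334, -0.001]
ft_force: [0.7, 0.4, 1.1]
gripper_width: 22.4
```

```bash
python3 - <<'E'
from h import *
st(); go(3,-0.03,-.03+np.pi/2,8,.74,z=88)
E
```

```text
t 12.63 p [484.1 207.4  90. ] yaw 0.682 tilt [-0.002  -0.0012] F [0.71 0.39 1.14] M [ 0.047 -0.11  -0.012] w 22.4 q7 0.41
target [634.5  38.4]
[{"slide": [1.3, 28.3, 0.2], "angular": [0, 0, -0.107], "hand": 0.74}, {"slide": [-1.7, 28.2, 0.2], "angular": [0, 0, -0.107], "hand": 0.74}, {"slide": [-4.8, 27.9, 0.2], "angular": [0, 0, -0.107], "hand": 0.74}, {"slide": [-7.7, 27.2, 0.2], "angular": [0, 0, -0.107], "hand": 0.74}, {"slide": [-10.6, 26.2, 0.2], "angular": [0, 0, -0.107], "hand": 0.74}, {"slide": [-13.3, 24.9, 0.2], "angular": [0, 0, -0.107], "hand": 0.74}, {"slide": [-15.9, 23.4, 0.2], "angular": [0, 0, -0.107], "hand": 0.74}, {"slide": [-18.3, 21.5, 0.2], "angular": [0, 0, -0.107], "hand": 0.74}]
```

Request:
servo_tool([
  {"slide": [1.3, 28.3, 0.2], "angular": [0, 0, -0.107], "hand": 0.74},
  {"slide": [-1.7, 28.2, 0.2], "angular": [0, 0, -0.107], "hand": 0.74},
  {"slide": [-4.8, 27.9, 0.2], "angular": [0, 0, -0.107], "hand": 0.74},
  {"slide": [-7.7, 27.2, 0.2], "angular": [0, 0, -0.107], "hand": 0.74},
  {"slide": [-10.6, 26.2, 0.2], "angular": [0, 0, -0.107], "hand": 0.74},
  {"slide": [-13.3, 24.9, 0.2], "angular": [0, 0, -0.107], "hand": 0.74},
  {"slide": [-15.9, 23.4, 0.2], "angular": [0, 0, -0.107], "hand": 0.74},
  {"slide": [-18.3, 21.5, 0.2], "angular": [0, 0, -0.107], "hand": 0.74},
])

```text
clock: 13.3
ee_pos: [635.4, 36.8, 89.1]
orientation: [0.0, 0.717, 0.697, 0.001]
ft_force: [0.4, 0.2, -0.4]
gripper_width: 22.4
```

Request:
servo_tool([
  {"slide": [0, 0, 12], "angular": [0, 0, 0], "hand": 0.74},
  {"slide": [0, 0, 11], "angular": [0, 0, 0], "hand": 0.74},
  {"slide": [0, 0, 0], "angular": [0, 0, 0], "hand": 0.74},
  {"slide": [0, 0, 0], "angular": [0, 0, 0], "hand": 0.74},
  {"slide": [0, 0, 0], "angular": [0, 0, 0], "hand": 0.74},
])

```text
clock: 13.72
ee_pos: [633.9, 40.0, 65.1]
orientation: [-0.001, 0.719, 0.695, 0.0]
ft_force: [-0.3, 0.2, -0.2]
gripper_width: 22.2
```

```bash
python3 -c "
from h import *
fix(3,-0.03,1,'n3a')"
```

```text
t 13.77 p [634.3  39.7  65.4] yaw 1.535 tilt [0.0006 0.0009] F [ 0.74 -0.2  -0.18] M [-0.008 -0.038 -0.009] w 22.3 q7 1.59
stud pred [270.  179.1] tip pred [271.1 266.8]
move tool [-1.3  0.3 33.9] turn -0.006
```

View pics/n3a.png

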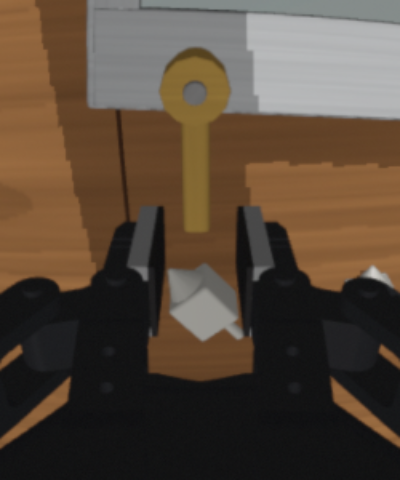

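Request:
servo_tool([
  {"slide": [-0.7, 0.3, 9], "angular": [0, 0, 0], "hand": 0.74},
  {"slide": [0, 0, 9], "angular": [0, 0, 0], "hand": 0.74},
  {"slide": [0, 0, 9], "angular": [0, 0, 0], "hand": 0.74},
  {"slide": [0, 0, 6.8], "angular": [0, 0, 0], "hand": 0.76},
  {"slide": [0, 0, 0], "angular": [0, 0, 0], "hand": 0.8},
  {"slide": [0, 0, 0], "angular": [0, 0, 0], "hand": 0.84},
])

```text
clock: 14.27
ee_pos: [633.9, 37.2, 29.9]
orientation: [-0.001, 0.721, 0.693, -0.001]
ft_force: [0.3, -0.7, 0.3]
gripper_width: 13.7
```

Request:
servo_tool([
  {"slide": [-3.9, -0.2, 0.2], "angular": [0, 0, 0.1], "hand": 0.84},
  {"slide": [-3.9, -0.2, 0.2], "angular": [0, 0, 0.1], "hand": 0.84},
])

```text
clock: 14.43
ee_pos: [633.9, 30.5, 30.8]
orientation: [-0.0, 0.787, 0.616, 0.001]
ft_force: [-0.6, -0.2, -0.7]
gripper_width: 13.9
```

```bash
python3 -c "
from h import *
tm(3);look(3,'n3b')"
```

```text
t 14.43 yaw 1.328 Fm [-0.08  0.92] F [-0.6 -0.2 -0.7] TQ 0.035 alongR -0.29 tqF -0.014 R 39.4 z 30.8
t 14.43 p [633.9  30.5  30.8] yaw 1.328 tilt [0.0005 0.0015] F [-0.58 -0.23 -0.69] M [ 0.198  0.017 -0.028] w 13.9 q7 1.43
tq (np.float64(-0.014125732207536738), np.float64(-0.02840226649976832))
R 39.7 ang -0.274
```

View pics/n3b.png

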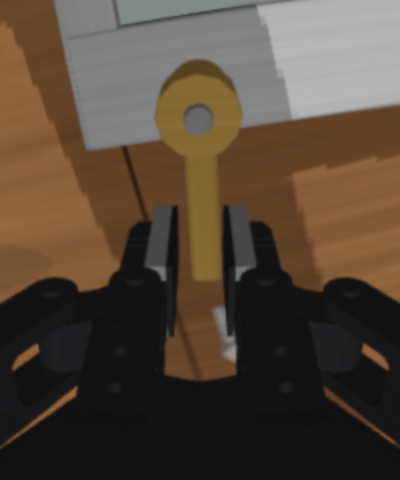

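Request:
servo_tool([
  {"slide": [-3.9, -0.2, 0.2], "angular": [0, 0, 0.1], "hand": 0.84},
  {"slide": [-3.9, -0.2, 0.2], "angular": [0, 0, 0.1], "hand": 0.84},
])

```text
clock: 14.65
ee_pos: [631.5, 23.1, 30.6]
orientation: [-0.0, 0.845, 0.536, 0.001]
ft_force: [0.3, 0.9, 0.3]
gripper_width: 13.4
```

```bash
python3 -c "
from h import *
tm(3)"
```

```text
t 14.65 yaw 1.130 Fm [0.06 0.74] F [0.3 0.9 0.3] TQ 0.027 alongR -0.25 tqF 0.039 R 39.6 z 30.6
```

Request:
servo_tool([
  {"slide": [-3.9, -0.2, 0.2], "angular": [0, 0, 0.1], "hand": 0.84},
  {"slide": [-3.9, -0.2, 0.2], "angular": [0, 0, 0.1], "hand": 0.84},
])

```text
clock: 14.82
ee_pos: [627.5, 16.1, 30.2]
orientation: [-0.0, 0.894, 0.448, 0.001]
ft_force: [0.6, 1.1, 0.2]
gripper_width: 14.0
```

```bash
python3 -c "
from h import *
tm(3)"
```

```text
t 14.82 yaw 0.930 Fm [0.09 1.06] F [0.6 1.1 0.2] TQ 0.036 alongR -0.55 tqF 0.050 R 39.7 z 30.2
```

Request:
servo_tool([
  {"slide": [-3.9, -0.2, 0.2], "angular": [0, 0, 0.1], "hand": 0.84},
  {"slide": [-3.9, -0.2, 0.2], "angular": [0, 0, 0.1], "hand": 0.84},
])

```text
clock: 14.98
ee_pos: [622.6, 10.7, 29.9]
orientation: [-0.0, 0.934, 0.357, 0.001]
ft_force: [1.0, 1.7, -0.9]
gripper_width: 14.0
```

```bash
python3 -c "
from h import *
tm(3)"
```

```text
t 14.98 yaw 0.730 Fm [0.89 1.82] F [ 1.   1.7 -0.9] TQ 0.075 alongR -0.72 tqF 0.074 R 39.6 z 29.9
```

Request:
servo_tool([
  {"slide": [-3.9, -0.2, 0.2], "angular": [0, 0, 0.1], "hand": 0.84},
])

```text
clock: 15.07
ee_pos: [619.9, 8.5, 29.8]
orientation: [-0.0, 0.951, 0.31, 0.002]
ft_force: [1.8, 0.7, -1.0]
gripper_width: 13.4
```

```bash
python3 -c "
from h import *
tm(3)"
```

```text
t 15.07 yaw 0.630 Fm [1.41 1.66] F [ 1.8  0.7 -1. ] TQ 0.084 alongR -0.44 tqF 0.073 R 39.6 z 29.8
```

Request:
servo_tool([
  {"slide": [0.5, 0, -10], "angular": [0, 0, 0], "hand": 0.76},
  {"slide": [0, 0, -25], "angular": [0, 0, 0], "hand": 0.74},
  {"slide": [0, 0, -25], "angular": [0, 0, 0], "hand": 0.74},
])

```text
clock: 15.32
ee_pos: [618.3, 7.5, 89.8]
orientation: [-0.0, 0.95, 0.313, -0.001]
ft_force: [1.4, -0.1, -0.3]
gripper_width: 22.3
```

```bash
python3 - <<'E'
from h import *
st(); go(0,.90,.90-np.pi/2,11,.74,z=88)
E
```

```text
t 15.32 p [618.3   7.5  89.8] yaw 0.636 tilt [-0.0022 -0.0007] F [ 1.43 -0.06 -0.25] M [-0.009 -0.055  0.022] w 22.3 q7 0.83
target [629.6 199.8]
[{"slide": [11.2, -13.4, 0.2], "angular": [0, 0, 0.119], "hand": 0.74}, {"slide": [9.5, -14.7, 0.2], "angular": [0, 0, 0.119], "hand": 0.74}, {"slide": [7.7, -15.7, 0.2], "angular": [0, 0, 0.119], "hand": 0.74}, {"slide": [5.8, -16.5, 0.2], "angular": [0, 0, 0.119], "hand": 0.74}, {"slide": [3.8, -17.1, 0.2], "angular": [0, 0, 0.119], "hand": 0.74}, {"slide": [1.8, -17.4, 0.2], "angular": [0, 0, 0.119], "hand": 0.74}, {"slide": [-0.3, -17.5, 0.2], "angular": [0, 0, 0.119], "hand": 0.74}, {"slide": [-2.4, -17.4, 0.2], "angular": [0, 0, 0.119], "hand": 0.74}]
[{"slide": [-4.4, -16.9, 0.2], "angular": [0, 0, 0.119], "hand": 0.74}, {"slide": [-6.4, -16.3, 0.2], "angular": [0, 0, 0.119], "hand": 0.74}, {"slide": [-8.3, -15.4, 0.2], "angular": [0, 0, 0.119], "hand": 0.74}]
```

Request:
servo_tool([
  {"slide": [11.2, -13.4, 0.2], "angular": [0, 0, 0.119], "hand": 0.74},
  {"slide": [9.5, -14.7, 0.2], "angular": [0, 0, 0.119], "hand": 0.74},
  {"slide": [7.7, -15.7, 0.2], "angular": [0, 0, 0.119], "hand": 0.74},
  {"slide": [5.8, -16.5, 0.2], "angular": [0, 0, 0.119], "hand": 0.74},
  {"slide": [3.8, -17.1, 0.2], "angular": [0, 0, 0.119], "hand": 0.74},
  {"slide": [1.8, -17.4, 0.2], "angular": [0, 0, 0.119], "hand": 0.74},
  {"slide": [-0.3, -17.5, 0.2], "angular": [0, 0, 0.119], "hand": 0.74},
  {"slide": [-2.4, -17.4, 0.2], "angular": [0, 0, 0.119], "hand": 0.74},
])

```text
clock: 15.98
ee_pos: [628.5, 148.3, 88.9]
orientation: [-0.0, 0.987, -0.16, 0.001]
ft_force: [0.5, 0.5, -0.0]
gripper_width: 22.0
```

Request:
servo_tool([
  {"slide": [-4.4, -16.9, 0.2], "angular": [0, 0, 0.119], "hand": 0.74},
  {"slide": [-6.4, -16.3, 0.2], "angular": [0, 0, 0.119], "hand": 0.74},
  {"slide": [-8.3, -15.4, 0.2], "angular": [0, 0, 0.119], "hand": 0.74},
  {"slide": [0, 0, 12], "angular": [0, 0, 0], "hand": 0.74},
  {"slide": [0, 0, 11], "angular": [0, 0, 0], "hand": 0.74},
  {"slide": [0, 0, 0], "angular": [0, 0, 0], "hand": 0.74},
  {"slide": [0, 0, 0], "angular": [0, 0, 0], "hand": 0.74},
  {"slide": [0, 0, 0], "angular": [0, 0, 0], "hand": 0.74},
])

```text
clock: 16.65
ee_pos: [631.4, 197.3, 64.1]
orientation: [0.0, 0.943, -0.333, 0.0]
ft_force: [0.2, 0.6, 0.1]
gripper_width: 22.0
```

```bash
python3 -c "
from h import *
fix(0,0.90,-1,'n0a',z=29.5)"
```

```text
t 16.70 p [631.7 197.7  64.5] yaw -0.678 tilt [ 0.0005 -0.0004] F [ 0.2  -0.35  0.66] M [-0.037 -0.03  -0.004] w 22.4 q7 -0.63
stud pred [269.2 302.7] tip pred [268.  214.7]
move tool [-2.9 -0.3 35. ] turn -0.007
```

View pics/n0a.png

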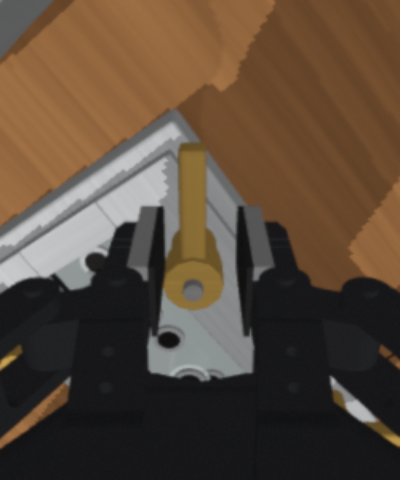

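Request:
servo_tool([
  {"slide": [-1.2, -0.3, 9], "angular": [0, 0, 0], "hand": 0.74},
  {"slide": [-1.2, 0, 9], "angular": [0, 0, 0], "hand": 0.74},
  {"slide": [0, 0, 9], "angular": [0, 0, 0], "hand": 0.74},
  {"slide": [0, 0, 8], "angular": [0, 0, 0], "hand": 0.76},
  {"slide": [0, 0, 0], "angular": [0, 0, 0], "hand": 0.8},
  {"slide": [0, 0, 0], "angular": [0, 0, 0], "hand": 0.84},
])

```text
clock: 17.2
ee_pos: [628.9, 201.2, 27.8]
orientation: [0.001, 0.943, -0.332, -0.001]
ft_force: [-0.5, -0.1, 0.0]
gripper_width: 13.9
```

Request:
servo_tool([
  {"slide": [3.9, 0.2, 0.2], "angular": [0, 0, 0.1], "hand": 0.84},
  {"slide": [3.9, 0.2, 0.2], "angular": [0, 0, 0.1], "hand": 0.84},
])

```text
clock: 17.37
ee_pos: [635.1, 196.9, 28.8]
orientation: [-0.001, 0.905, -0.426, -0.0]
ft_force: [-0.4, 1.0, -1.5]
gripper_width: 13.6
```

```bash
python3 -c "
from h import *
tm(0);look(0,'n0b')"
```

```text
t 17.37 yaw -0.881 Fm [-0.85  1.23] F [-0.4  1.  -1.5] TQ 0.060 alongR 0.22 tqF 0.042 R 40.6 z 28.8
t 17.37 p [635.1 196.9  28.8] yaw -0.881 tilt [-0.0004  0.0014] F [-0.41  1.04 -1.51] M [0.265 0.183 0.009] w 13.6 q7 -0.79
tq (np.float64(0.04213537434685223), np.float64(0.009115194195119138))
R 40.4 ang 0.721
```

View pics/n0b.png

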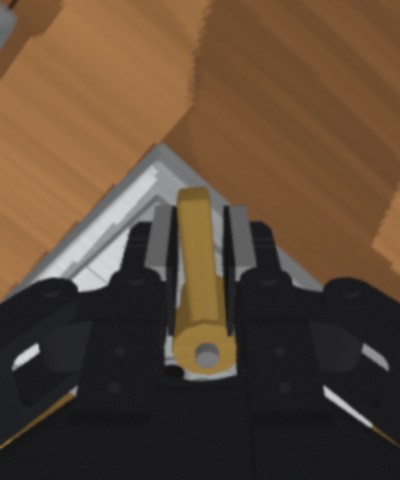

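Request:
servo_tool([
  {"slide": [4, 0.2, 0.2], "angular": [0, 0, 0.1], "hand": 0.84},
  {"slide": [4, 0.2, 0.2], "angular": [0, 0, 0.1], "hand": 0.84},
])

```text
clock: 17.58
ee_pos: [639.3, 190.9, 28.5]
orientation: [-0.001, 0.858, -0.513, -0.001]
ft_force: [-0.6, 1.8, 0.0]
gripper_width: 13.7
```

```bash
python3 -c "
from h import *
tm(0)"
```

```text
t 17.58 yaw -1.078 Fm [-1.23  1.7 ] F [-0.6  1.8  0. ] TQ 0.085 alongR -0.12 tqF 0.075 R 40.3 z 28.5
```

Request:
servo_tool([
  {"slide": [4, 0.2, 0.2], "angular": [0, 0, 0.1], "hand": 0.84},
  {"slide": [4, 0.2, 0.2], "angular": [0, 0, 0.1], "hand": 0.84},
])

```text
clock: 17.75
ee_pos: [642.6, 184.3, 28.2]
orientation: [-0.001, 0.803, -0.596, -0.001]
ft_force: [-1.6, 2.7, 0.9]
gripper_width: 13.7
```

```bash
python3 -c "
from h import *
tm(0)"
```

```text
t 17.75 yaw -1.278 Fm [-0.84  2.75] F [-1.6  2.7  0.9] TQ 0.115 alongR 0.25 tqF 0.126 R 40.2 z 28.2
```

Request:
servo_tool([
  {"slide": [4, 0.2, 0.2], "angular": [0, 0, 0.1], "hand": 0.84},
])

```text
clock: 17.83
ee_pos: [643.8, 180.8, 28.0]
orientation: [-0.002, 0.772, -0.636, -0.001]
ft_force: [-0.5, 2.8, -1.0]
gripper_width: 14.0
```

```bash
python3 -c "
from h import *
tm(0)"
```

```text
t 17.83 yaw -1.377 Fm [-0.53  3.04] F [-0.5  2.8 -1. ] TQ 0.123 alongR 0.37 tqF 0.113 R 40.1 z 28.0
```

Request:
servo_tool([
  {"slide": [4, 0.2, 0.2], "angular": [0, 0, 0.1], "hand": 0.84},
])

```text
clock: 17.92
ee_pos: [644.7, 177.1, 27.8]
orientation: [-0.002, 0.739, -0.673, -0.001]
ft_force: [0.5, 3.7, -0.8]
gripper_width: 13.6
```

```bash
python3 -c "
from h import *
tm(0)"
```

```text
t 17.92 yaw -1.477 Fm [0.02 3.39] F [ 0.5  3.7 -0.8] TQ 0.133 alongR 0.69 tqF 0.142 R 40.1 z 27.8
```

Request:
servo_tool([
  {"slide": [3.2, 0.2, 0.2], "angular": [0, 0, 0.08], "hand": 0.84},
])

```text
clock: 18.0
ee_pos: [645.2, 173.9, 27.7]
orientation: [-0.002, 0.712, -0.702, -0.001]
ft_force: [0.8, 3.4, 0.5]
gripper_width: 13.8
```

```bash
python3 -c "
from h import *
tm(0)"
```

```text
t 18.00 yaw -1.557 Fm [0.98 3.81] F [0.8 3.4 0.5] TQ 0.147 alongR 1.42 tqF 0.131 R 40.1 z 27.7
```

Request:
servo_tool([
  {"slide": [2.4, 0.1, 0.1], "angular": [0, 0, 0.06], "hand": 0.84},
])

```text
clock: 18.08
ee_pos: [645.4, 171.5, 27.7]
orientation: [0.002, -0.691, 0.723, 0.001]
ft_force: [1.0, 3.7, -0.7]
gripper_width: 13.7
```

```bash
python3 -c "
from h import *
tm(0)"
```

```text
t 18.08 yaw -1.616 Fm [1.38 3.57] F [ 1.   3.7 -0.7] TQ 0.140 alongR 1.58 tqF 0.145 R 40.1 z 27.7
```

Request:
servo_tool([
  {"slide": [2.4, 0.1, 0.1], "angular": [0, 0, 0.06], "hand": 0.84},
])

```text
clock: 18.17
ee_pos: [645.4, 169.4, 27.6]
orientation: [0.002, -0.669, 0.743, 0.001]
ft_force: [1.5, 4.2, -1.0]
gripper_width: 13.7
```

```bash
python3 -c "
from h import *
tm(0)"
```

```text
t 18.17 yaw -1.675 Fm [2.31 4.  ] F [ 1.5  4.2 -1. ] TQ 0.160 alongR 2.32 tqF 0.167 R 40.0 z 27.6
```

Request:
servo_tool([
  {"slide": [2.0, 0.1, 0.1], "angular": [0, 0, 0.05], "hand": 0.84},
])

```text
clock: 18.25
ee_pos: [645.4, 167.5, 27.5]
orientation: [0.003, -0.651, 0.759, 0.0]
ft_force: [2.5, 3.5, -0.9]
gripper_width: 13.3
```

```bash
python3 -c "
from h import *
tm(0)"
```

```text
t 18.25 yaw -1.725 Fm [2.39 3.83] F [ 2.5  3.5 -0.9] TQ 0.157 alongR 2.21 tqF 0.145 R 40.0 z 27.5
```

```bash
python3 -c "
from h import *
look(0,'n0c')"
```

```text
t 18.25 p [645.4 167.5  27.5] yaw -1.725 tilt [0.0036 0.0041] F [ 2.51  3.52 -0.95] M [ 0.823 -0.513  0.014] w 13.3 q7 -1.49
tq (np.float64(0.1452140416386292), np.float64(0.013716859854512762))
R 40.1 ang -0.062
```

View pics/n0c.png

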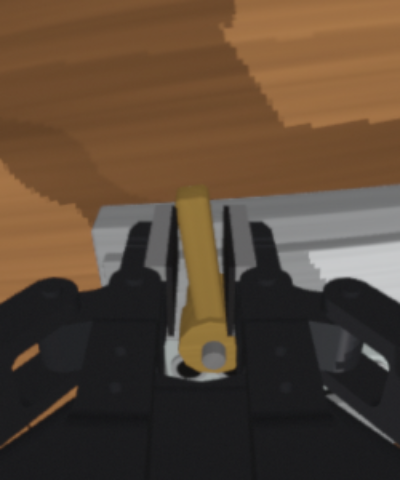

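Request:
servo_tool([
  {"slide": [2.0, 0.1, 0.1], "angular": [0, 0, -0.02], "hand": 0.84},
])

```text
clock: 18.38
ee_pos: [645.2, 165.4, 27.4]
orientation: [0.003, -0.66, 0.751, -0.0]
ft_force: [4.0, 4.7, -0.8]
gripper_width: 13.7
```

```bash
python3 -c "
from h import *
tm(0)"
```

```text
t 18.38 yaw -1.701 Fm [3.37 4.27] F [ 4.   4.7 -0.8] TQ 0.183 alongR 2.94 tqF 0.202 R 40.0 z 27.4
```

Request:
servo_tool([
  {"slide": [2.0, 0.1, 0.1], "angular": [0, 0, -0.02], "hand": 0.84},
])

```text
clock: 18.47
ee_pos: [645.1, 163.2, 27.5]
orientation: [0.003, -0.668, 0.745, -0.0]
ft_force: [4.5, 4.3, -0.8]
gripper_width: 13.6
```

```bash
python3 -c "
from h import *
tm(0);look(0,'n0d')"
```

```text
t 18.47 yaw -1.680 Fm [4.21 4.7 ] F [ 4.5  4.3 -0.8] TQ 0.212 alongR 3.46 tqF 0.198 R 40.2 z 27.5
t 18.47 p [645.1 163.2  27.5] yaw -1.680 tilt [0.0047 0.0034] F [ 4.46  4.3  -0.81] M [ 1.011 -0.905 -0.005] w 13.6 q7 -1.45
tq (np.float64(0.1978230229816995), np.float64(-0.00496150124040734))
R 40.2 ang -0.160
```

View pics/n0d.png

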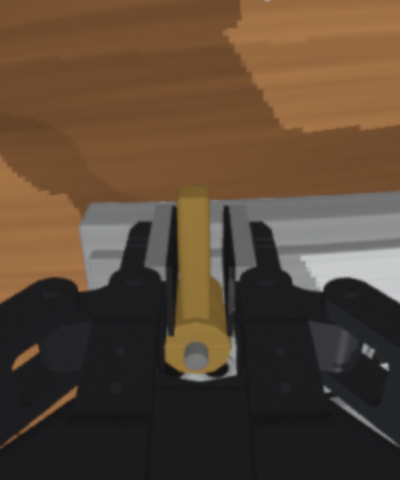

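Request:
servo_tool([
  {"slide": [2.0, 0.2, 0.1], "angular": [0, 0, 0.05], "hand": 0.84},
])

```text
clock: 18.6
ee_pos: [644.6, 162.0, 27.5]
orientation: [0.003, -0.648, 0.761, 0.0]
ft_force: [3.3, 4.5, -0.9]
gripper_width: 13.7
```

```bash
python3 -c "
from h import *
tm(0)"
```

```text
t 18.60 yaw -1.731 Fm [3.56 5.08] F [ 3.3  4.5 -0.9] TQ 0.225 alongR 2.58 tqF 0.199 R 39.9 z 27.5
```

Request:
servo_tool([
  {"slide": [2.0, 0.2, 0.1], "angular": [0, 0, 0.05], "hand": 0.84},
])

```text
clock: 18.68
ee_pos: [644.2, 160.1, 27.4]
orientation: [0.003, -0.628, 0.778, 0.0]
ft_force: [4.5, 5.6, -0.5]
gripper_width: 13.5
```

```bash
python3 -c "
from h import *
tm(0)"
```

```text
t 18.68 yaw -1.783 Fm [3.99 5.44] F [ 4.5  5.6 -0.5] TQ 0.248 alongR 2.64 tqF 0.257 R 39.9 z 27.4
```

Request:
servo_tool([
  {"slide": [2.0, 0.2, 0.1], "angular": [0, 0, 0.05], "hand": 0.84},
])

```text
clock: 18.77
ee_pos: [643.8, 158.4, 27.4]
orientation: [0.004, -0.609, 0.793, 0.001]
ft_force: [4.5, 5.1, -1.3]
gripper_width: 13.9
```

```bash
python3 -c "
from h import *
tm(0)
look(0,'n0e')"
```

```text
t 18.77 yaw -1.832 Fm [4.11 5.98] F [ 4.5  5.1 -1.3] TQ 0.274 alongR 2.34 tqF 0.246 R 39.9 z 27.4
t 18.77 p [643.8 158.4  27.4] yaw -1.832 tilt [0.0051 0.0053] F [ 4.49  5.14 -1.27] M [ 1.286 -0.883  0.021] w 13.9 q7 -1.57
tq (np.float64(0.24551893340918457), np.float64(0.02132086937787604))
R 39.9 ang -0.285
```

View pics/n0e.png

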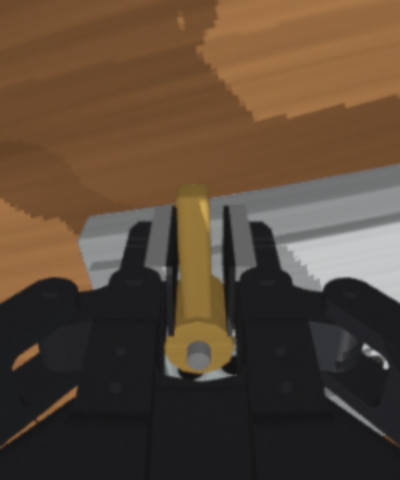

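Request:
servo_tool([
  {"slide": [1.2, 0.1, 0], "angular": [0, 0, 0.03], "hand": 0.84},
])

```text
clock: 18.9
ee_pos: [643.5, 157.8, 27.4]
orientation: [0.004, -0.598, 0.802, 0.001]
ft_force: [4.0, 5.8, -1.3]
gripper_width: 13.5
```

```bash
python3 -c "
from h import *
tm(0)"
```

```text
t 18.90 yaw -1.861 Fm [4.58 6.25] F [ 4.   5.8 -1.3] TQ 0.290 alongR 2.58 tqF 0.266 R 39.7 z 27.4
```

Request:
servo_tool([
  {"slide": [-5, 0, 0], "angular": [0, 0, 0], "hand": 0.8},
  {"slide": [0, 0, -10], "angular": [0, 0, 0], "hand": 0.76},
  {"slide": [0, 0, -25], "angular": [0, 0, 0], "hand": 0.74},
  {"slide": [0, 0, -25], "angular": [0, 0, 0], "hand": 0.74},
])

```text
clock: 19.23
ee_pos: [641.1, 156.7, 86.5]
orientation: [-0.002, -0.596, 0.803, 0.0]
ft_force: [-0.1, -0.4, -0.2]
gripper_width: 22.2
```

```bash
python3 - <<'E'
from h import *
st(); b=r.snapshot("top")["image"]; cv2.imwrite('pics/t7.png',cv2.resize(b[185:295,180:310],None,fx=5,fy=5,interpolation=cv2.INTER_CUBIC)); b=r.snapshot("scene")["image"]; cv2.imwrite('pics/s7.png',cv2.resize(b[135:240,230:380],None,fx=5,fy=5,interpolation=cv2.INTER_CUBIC))
a=-2.444; go(2,a,a+np.pi/2,7,.74,z=88)
E
```

```text
t 19.23 p [641.1 156.7  86.5] yaw -1.866 tilt [-0.0034 -0.0023] F [-0.15 -0.42 -0.19] M [ 0.054 -0.072 -0.012] w 22.2 q7 -1.64
target [469.9  21.8]
[{"slide": [25.6, 18.5, 0.6], "angular": [0, 0, -0.142], "hand": 0.74}, {"slide": [22.7, 21.9, 0.6], "angular": [0, 0, -0.142], "hand": 0.74}, {"slide": [19.4, 24.9, 0.6], "angular": [0, 0, -0.142], "hand": 0.74}, {"slide": [15.7, 27.4, 0.6], "angular": [0, 0, -0.142], "hand": 0.74}, {"slide": [11.7, 29.3, 0.6], "angular": [0, 0, -0.142], "hand": 0.74}, {"slide": [7.4, 30.7, 0.6], "angular": [0, 0, -0.142], "hand": 0.74}, {"slide": [3.0, 31.4, 0.6], "angular": [0, 0, -0.142], "hand": 0.74}]
```

View pics/t7.png

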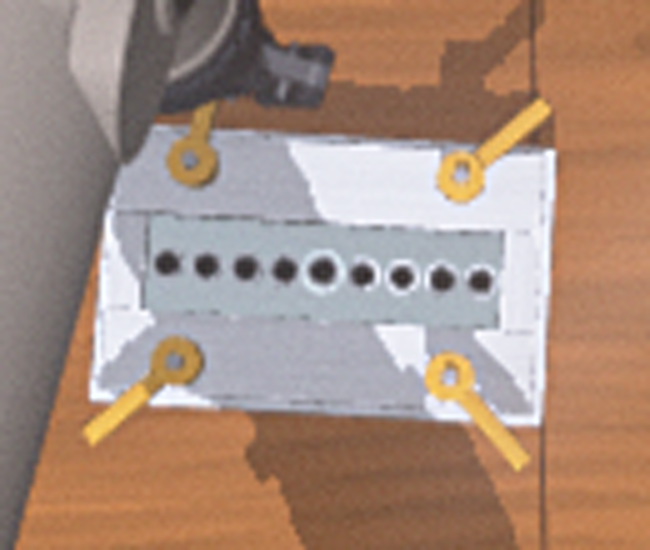

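View pics/s7.png

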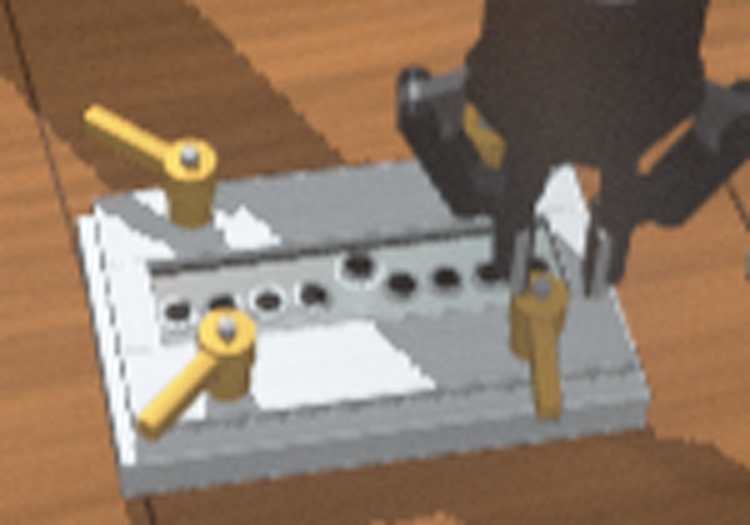

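```bash
python3 - <<'E'
from h import *
a=-2.444; go(2,a,a+np.pi/2,9,.74,z=88)
E
```

```text
target [469.9  21.8]
[{"slide": [19.9, 14.4, 0.5], "angular": [0, 0, -0.11], "hand": 0.74}, {"slide": [18.2, 16.5, 0.5], "angular": [0, 0, -0.11], "hand": 0.74}, {"slide": [16.3, 18.4, 0.5], "angular": [0, 0, -0.11], "hand": 0.74}, {"slide": [14.2, 20.0, 0.5], "angular": [0, 0, -0.11], "hand": 0.74}, {"slide": [11.9, 21.5, 0.5], "angular": [0, 0, -0.11], "hand": 0.74}, {"slide": [9.4, 22.7, 0.5], "angular": [0, 0, -0.11], "hand": 0.74}, {"slide": [6.9, 23.6, 0.5], "angular": [0, 0, -0.11], "hand": 0.74}, {"slide": [4.3, 24.2, 0.5], "angular": [0, 0, -0.11], "hand": 0.74}]
[{"slide": [1.6, 24.5, 0.5], "angular": [0, 0, -0.11], "hand": 0.74}]
```

Request:
servo_tool([
  {"slide": [19.9, 14.4, 0.5], "angular": [0, 0, -0.11], "hand": 0.74},
  {"slide": [18.2, 16.5, 0.5], "angular": [0, 0, -0.11], "hand": 0.74},
  {"slide": [16.3, 18.4, 0.5], "angular": [0, 0, -0.11], "hand": 0.74},
  {"slide": [14.2, 20.0, 0.5], "angular": [0, 0, -0.11], "hand": 0.74},
  {"slide": [11.9, 21.5, 0.5], "angular": [0, 0, -0.11], "hand": 0.74},
  {"slide": [9.4, 22.7, 0.5], "angular": [0, 0, -0.11], "hand": 0.74},
  {"slide": [6.9, 23.6, 0.5], "angular": [0, 0, -0.11], "hand": 0.74},
  {"slide": [4.3, 24.2, 0.5], "angular": [0, 0, -0.11], "hand": 0.74},
])

```text
clock: 20.0
ee_pos: [484.1, 37.5, 82.4]
orientation: [0.001, 0.882, -0.471, -0.0]
ft_force: [-0.1, -1.8, 0.6]
gripper_width: 22.4
```

Request:
servo_tool([
  {"slide": [1.6, 24.5, 0.5], "angular": [0, 0, -0.11], "hand": 0.74},
  {"slide": [0, 0, 12], "angular": [0, 0, 0], "hand": 0.74},
  {"slide": [0, 0, 11], "angular": [0, 0, 0], "hand": 0.74},
  {"slide": [0, 0, 0], "angular": [0, 0, 0], "hand": 0.74},
  {"slide": [0, 0, 0], "angular": [0, 0, 0], "hand": 0.74},
  {"slide": [0, 0, 0], "angular": [0, 0, 0], "hand": 0.74},
])

```text
clock: 20.5
ee_pos: [467.1, 24.6, 58.8]
orientation: [0.001, 0.906, -0.424, 0.0]
ft_force: [-0.3, 0.6, 0.3]
gripper_width: 22.5
```

```bash
python3 -c "
from h import *
fix(2,-2.444,1,'n2c',z=29)"
```

```text
t 20.55 p [467.2  24.5  59. ] yaw -0.876 tilt [ 0.0004 -0.0013] F [-0.59 -1.25  0.05] M [-0.043 -0.03  -0.049] w 21.9 q7 -0.57
stud pred [281. 180.] tip pred [280.3 270.3]
move tool [ 3.8 -0.4 30. ] turn -0.003
```

View pics/n2c.png

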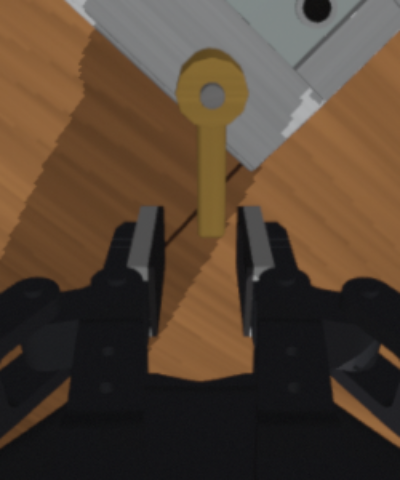

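Request:
servo_tool([
  {"slide": [2, -0.2, 4], "angular": [0, 0, 0], "hand": 0.74},
  {"slide": [2, -0.2, 8], "angular": [0, 0, 0], "hand": 0.74},
  {"slide": [0, 0, 9], "angular": [0, 0, 0], "hand": 0.74},
  {"slide": [0, 0, 9], "angular": [0, 0, 0], "hand": 0.76},
  {"slide": [0, 0, 0], "angular": [0, 0, 0], "hand": 0.8},
  {"slide": [0, 0, 0], "angular": [0, 0, 0], "hand": 0.84},
])

```text
clock: 21.05
ee_pos: [468.2, 21.3, 27.9]
orientation: [0.001, 0.905, -0.425, -0.001]
ft_force: [-0.0, 0.4, 1.2]
gripper_width: 13.5
```

Request:
servo_tool([
  {"slide": [-4, -0.2, 0.2], "angular": [0, 0, 0.1], "hand": 0.84},
  {"slide": [-4, -0.2, 0.2], "angular": [0, 0, 0.1], "hand": 0.84},
])

```text
clock: 21.22
ee_pos: [465.5, 26.4, 28.8]
orientation: [0.0, 0.857, -0.515, 0.001]
ft_force: [0.9, -1.9, -2.0]
gripper_width: 13.8
```

```bash
python3 -c "
from h import *
tm(2);look(2,'n2d')"
```

```text
t 21.22 yaw -1.083 Fm [ 1.12 -2.78] F [ 0.9 -1.9 -2. ] TQ 0.118 alongR 0.47 tqF 0.082 R 39.9 z 28.8
t 21.22 p [465.5  26.4  28.8] yaw -1.083 tilt [ 0.002 -0.002] F [ 0.91 -1.86 -2.03] M [-0.597 -0.24   0.008] w 13.8 q7 -0.70
tq (np.float64(0.08238734076519078), np.float64(0.007846677659831519))
R 40.1 ang -2.634
```

View pics/n2d.png

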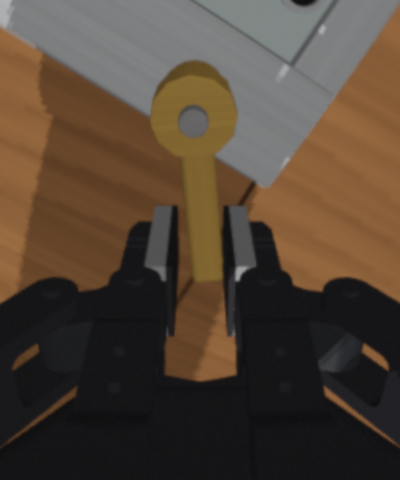

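Request:
servo_tool([
  {"slide": [-4.1, -0.2, 0.2], "angular": [0, 0, 0.1], "hand": 0.84},
  {"slide": [-4.1, -0.2, 0.2], "angular": [0, 0, 0.1], "hand": 0.84},
])

```text
clock: 21.43
ee_pos: [462.1, 33.9, 28.5]
orientation: [0.0, 0.802, -0.598, 0.001]
ft_force: [0.3, -3.0, -2.1]
gripper_width: 13.6
```

```bash
sed -i "s/'R %.1f z %.1f'%(1000/'skew %.3f'%wrap(2*(np.arctan2(a[1],a[0])-y-np.pi\/2))+' R %.1f z %.1f'%(1000/" h.py; python3 -c "
from h import *
tm(2)"
```

```text
t 21.43 yaw -1.281 Fm [ 0.52 -3.24] F [ 0.3 -3.  -2.1] TQ 0.129 alongR 0.57 tqF 0.115 skew 0.085 R 39.9 z 28.5
```

Request:
servo_tool([
  {"slide": [-4.1, -0.2, 0.2], "angular": [0, 0, 0.1], "hand": 0.84},
])

```text
clock: 21.52
ee_pos: [460.9, 37.9, 28.2]
orientation: [0.001, 0.771, -0.637, 0.001]
ft_force: [-0.6, -4.1, -1.8]
gripper_width: 13.5
```

```bash
python3 -c "
from h import *
tm(2)"
```

```text
t 21.52 yaw -1.381 Fm [ 0.28 -3.4 ] F [-0.6 -4.1 -1.8] TQ 0.135 alongR 0.49 tqF 0.154 skew 0.076 R 39.9 z 28.2
```

Request:
servo_tool([
  {"slide": [-4.1, -0.2, 0.2], "angular": [0, 0, 0.1], "hand": 0.84},
])

```text
clock: 21.6
ee_pos: [460.2, 41.8, 28.0]
orientation: [0.001, 0.738, -0.675, 0.001]
ft_force: [-0.4, -3.3, -1.1]
gripper_width: 13.8
```

```bash
python3 -c "
from h import *
tm(2)"
```

```text
t 21.60 yaw -1.481 Fm [ 0.15 -3.97] F [-0.4 -3.3 -1.1] TQ 0.158 alongR 0.36 tqF 0.127 skew 0.075 R 39.9 z 28.0
```

Request:
servo_tool([
  {"slide": [-4.1, -0.2, 0.2], "angular": [0, 0, 0.1], "hand": 0.84},
])

```text
clock: 21.68
ee_pos: [459.9, 45.8, 27.8]
orientation: [-0.001, -0.704, 0.711, -0.001]
ft_force: [-0.4, -4.1, -0.4]
gripper_width: 13.8
```

```bash
python3 -c "
from h import *
tm(2)"
```

```text
t 21.68 yaw -1.581 Fm [-0.3  -4.31] F [-0.4 -4.1 -0.4] TQ 0.172 alongR 0.41 tqF 0.165 skew 0.072 R 40.0 z 27.8
```

Request:
servo_tool([
  {"slide": [-2.5, -0.1, 0.1], "angular": [0, 0, 0.06], "hand": 0.84},
])

```text
clock: 21.77
ee_pos: [459.8, 48.6, 27.6]
orientation: [-0.001, -0.682, 0.731, -0.001]
ft_force: [-0.6, -3.8, 0.4]
gripper_width: 14.1
```

```bash
python3 -c "
from h import *
tm(2)"
```

```text
t 21.77 yaw -1.640 Fm [-0.77 -4.2 ] F [-0.6 -3.8  0.4] TQ 0.169 alongR 0.59 tqF 0.151 skew 0.052 R 40.0 z 27.6
```

Request:
servo_tool([
  {"slide": [-2.5, -0.1, 0.1], "angular": [0, 0, 0.06], "hand": 0.84},
])

```text
clock: 21.85
ee_pos: [460.0, 50.8, 27.5]
orientation: [-0.001, -0.661, 0.751, -0.001]
ft_force: [-1.0, -4.2, 0.7]
gripper_width: 13.3
```

```bash
python3 -c "
from h import *
tm(2)"
```

```text
t 21.85 yaw -1.699 Fm [-0.65 -4.28] F [-1.  -4.2  0.7] TQ 0.173 alongR 0.23 tqF 0.170 skew 0.061 R 40.0 z 27.5
```

Request:
servo_tool([
  {"slide": [-2.5, -0.1, 0.1], "angular": [0, 0, 0.06], "hand": 0.84},
])

```text
clock: 21.93
ee_pos: [460.3, 52.9, 27.4]
orientation: [-0.001, -0.638, 0.77, -0.001]
ft_force: [-2.5, -4.5, 0.1]
gripper_width: 14.0
```

```bash
python3 -c "
from h import *
tm(2);look(2,'n2e')"
```

```text
t 21.93 yaw -1.759 Fm [-1.18 -5.16] F [-2.5 -4.5  0.1] TQ 0.211 alongR 0.39 tqF 0.191 skew 0.073 R 39.9 z 27.4
t 21.93 p [460.3  52.9  27.4] yaw -1.759 tilt [-0.0002 -0.0035] F [-2.51 -4.46  0.12] M [-1.108  0.254  0.035] w 14.0 q7 -1.31
tq (np.float64(0.19111678491839845), np.float64(0.0354648502604069))
R 40.0 ang 2.976
```

View pics/n2e.png

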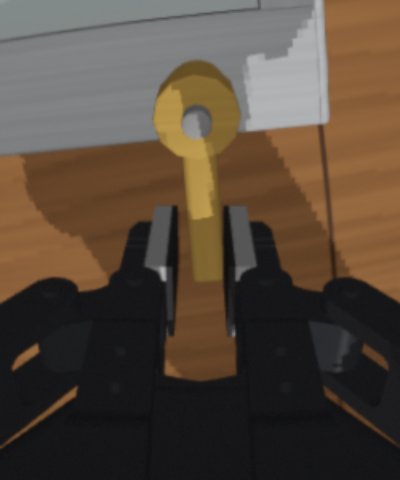

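Request:
servo_tool([
  {"slide": [-2.1, -0.1, 0.1], "angular": [0, 0, 0.05], "hand": 0.84},
])

```text
clock: 22.07
ee_pos: [460.7, 54.6, 27.4]
orientation: [-0.001, -0.619, 0.785, -0.001]
ft_force: [-1.0, -6.2, 1.5]
gripper_width: 13.7
```

```bash
python3 -c "
from h import *
tm(2)"
```

```text
t 22.07 yaw -1.806 Fm [-1.51 -5.68] F [-1.  -6.2  1.5] TQ 0.234 alongR 0.38 tqF 0.249 skew 0.080 R 39.9 z 27.4
```

Request:
servo_tool([
  {"slide": [-2.1, -0.1, 0.1], "angular": [0, 0, 0.05], "hand": 0.84},
])

```text
clock: 22.15
ee_pos: [461.1, 56.4, 27.3]
orientation: [-0.001, -0.599, 0.801, -0.001]
ft_force: [-2.3, -6.6, 2.1]
gripper_width: 14.3
```

```bash
python3 -c "
from h import *
tm(2)"
```

```text
t 22.15 yaw -1.858 Fm [-2.11 -6.14] F [-2.3 -6.6  2.1] TQ 0.258 alongR 0.58 tqF 0.277 skew 0.090 R 39.9 z 27.3
```

Request:
servo_tool([
  {"slide": [-1.5, -0.1, 0], "angular": [0, 0, 0.03], "hand": 0.84},
])

```text
clock: 22.23
ee_pos: [461.4, 57.6, 27.2]
orientation: [-0.002, -0.587, 0.81, -0.001]
ft_force: [-1.9, -5.9, 2.3]
gripper_width: 13.7
```

```bash
python3 -c "
from h import *
tm(2)"
```

```text
t 22.23 yaw -1.887 Fm [-2.64 -6.61] F [-1.9 -5.9  2.3] TQ 0.282 alongR 0.76 tqF 0.246 skew 0.087 R 39.9 z 27.2
```

Request:
servo_tool([
  {"slide": [5, 0, 0], "angular": [0, 0, 0], "hand": 0.8},
  {"slide": [0, 0, -10], "angular": [0, 0, 0], "hand": 0.76},
  {"slide": [0, 0, -25], "angular": [0, 0, 0], "hand": 0.74},
  {"slide": [0, 0, -25], "angular": [0, 0, 0], "hand": 0.74},
])

```text
clock: 22.57
ee_pos: [459.8, 56.3, 87.6]
orientation: [-0.001, -0.588, 0.809, 0.001]
ft_force: [0.7, -0.1, -0.1]
gripper_width: 22.0
```

```bash
python3 - <<'E'
from h import *
st(); 
a=2.296; go(1,a,a-np.pi/2,22,.74,z=86)
E
```

```text
t 22.57 p [459.8  56.3  87.6] yaw -1.885 tilt [-0.0019 -0.0001] F [ 0.71 -0.1  -0.06] M [ 0.063 -0.027 -0.031] w 22.0 q7 -1.54
target [483.8 205.7]
[{"slide": [-6.8, 1.1, 0.1], "angular": [0, 0, -0.119], "hand": 0.74}, {"slide": [-6.9, 0.3, 0.1], "angular": [0, 0, -0.119], "hand": 0.74}, {"slide": [-6.9, -0.6, 0.1], "angular": [0, 0, -0.119], "hand": 0.74}, {"slide": [-6.7, -1.4, 0.1], "angular": [0, 0, -0.119], "hand": 0.74}, {"slide": [-6.5, -2.2, 0.1], "angular": [0, 0, -0.119], "hand": 0.74}, {"slide": [-6.2, -2.9, 0.1], "angular": [0, 0, -0.119], "hand": 0.74}, {"slide": [-5.8, -3.6, 0.1], "angular": [0, 0, -0.119], "hand": 0.74}, {"slide": [-5.4, -4.3, 0.1], "angular": [0, 0, -0.119], "hand": 0.74}]
[{"slide": [-4.8, -4.9, 0.1], "angular": [0, 0, -0.119], "hand": 0.74}, {"slide": [-4.2, -5.4, 0.1], "angular": [0, 0, -0.119], "hand": 0.74}, {"slide": [-3.5, -5.9, 0.1], "angular": [0, 0, -0.119], "hand": 0.74}, {"slide": [-2.8, -6.3, 0.1], "angular": [0, 0, -0.119], "hand": 0.74}, {"slide": [-2.0, -6.6, 0.1], "angular": [0, 0, -0.119], "hand": 0.74}, {"slide": [-1.3, -6.8, 0.1], "angular": [0, 0, -0.119], "hand": 0.74}, {"slide": [-0.4, -6.9, 0.1], "angular": [0, 0, -0.119], "hand": 0.74}, {"slide": [0.4, -6.9, 0.1], "angular": [0, 0, -0.119], "hand": 0.74}]
[{"slide": [1.2, -6.8, 0.1], "angular": [0, 0, -0.119], "hand": 0.74}, {"slide": [2.0, -6.6, 0.1], "angular": [0, 0, -0.119], "hand": 0.74}, {"slide": [2.7, -6.3, 0.1], "angular": [0, 0, -0.119], "hand": 0.74}, {"slide": [3.5, -5.9, 0.1], "angular": [0, 0, -0.119], "hand": 0.74}, {"slide": [4.1, -5.5, 0.1], "angular": [0, 0, -0.119], "hand": 0.74}, {"slide": [4.8, -5.0, 0.1], "angular": [0, 0, -0.119], "hand": 0.74}]
```

Request:
servo_tool([
  {"slide": [-6.8, 1.1, 0.1], "angular": [0, 0, -0.119], "hand": 0.74},
  {"slide": [-6.9, 0.3, 0.1], "angular": [0, 0, -0.119], "hand": 0.74},
  {"slide": [-6.9, -0.6, 0.1], "angular": [0, 0, -0.119], "hand": 0.74},
  {"slide": [-6.7, -1.4, 0.1], "angular": [0, 0, -0.119], "hand": 0.74},
  {"slide": [-6.5, -2.2, 0.1], "angular": [0, 0, -0.119], "hand": 0.74},
  {"slide": [-6.2, -2.9, 0.1], "angular": [0, 0, -0.119], "hand": 0.74},
  {"slide": [-5.8, -3.6, 0.1], "angular": [0, 0, -0.119], "hand": 0.74},
  {"slide": [-5.4, -4.3, 0.1], "angular": [0, 0, -0.119], "hand": 0.74},
])

```text
clock: 23.23
ee_pos: [469.8, 111.4, 87.4]
orientation: [-0.001, 0.894, -0.447, 0.0]
ft_force: [-0.8, 0.1, 0.9]
gripper_width: 22.1
```

Request:
servo_tool([
  {"slide": [-4.8, -4.9, 0.1], "angular": [0, 0, -0.119], "hand": 0.74},
  {"slide": [-4.2, -5.4, 0.1], "angular": [0, 0, -0.119], "hand": 0.74},
  {"slide": [-3.5, -5.9, 0.1], "angular": [0, 0, -0.119], "hand": 0.74},
  {"slide": [-2.8, -6.3, 0.1], "angular": [0, 0, -0.119], "hand": 0.74},
  {"slide": [-2.0, -6.6, 0.1], "angular": [0, 0, -0.119], "hand": 0.74},
  {"slide": [-1.3, -6.8, 0.1], "angular": [0, 0, -0.119], "hand": 0.74},
  {"slide": [-0.4, -6.9, 0.1], "angular": [0, 0, -0.119], "hand": 0.74},
  {"slide": [0.4, -6.9, 0.1], "angular": [0, 0, -0.119], "hand": 0.74},
])

```text
clock: 23.9
ee_pos: [478.6, 165.6, 86.7]
orientation: [-0.001, 1.0, 0.012, 0.001]
ft_force: [0.6, 0.5, 0.0]
gripper_width: 22.2
```

Request:
servo_tool([
  {"slide": [1.2, -6.8, 0.1], "angular": [0, 0, -0.119], "hand": 0.74},
  {"slide": [2.0, -6.6, 0.1], "angular": [0, 0, -0.119], "hand": 0.74},
  {"slide": [2.7, -6.3, 0.1], "angular": [0, 0, -0.119], "hand": 0.74},
  {"slide": [3.5, -5.9, 0.1], "angular": [0, 0, -0.119], "hand": 0.74},
  {"slide": [4.1, -5.5, 0.1], "angular": [0, 0, -0.119], "hand": 0.74},
  {"slide": [4.8, -5.0, 0.1], "angular": [0, 0, -0.119], "hand": 0.74},
  {"slide": [0, 0, 12], "angular": [0, 0, 0], "hand": 0.74},
  {"slide": [0, 0, 11], "angular": [0, 0, 0], "hand": 0.74},
])

```text
clock: 24.57
ee_pos: [485.6, 207.0, 63.2]
orientation: [-0.001, 0.933, 0.359, 0.002]
ft_force: [0.3, 0.4, -0.3]
gripper_width: 22.1
```

Request:
servo_tool([
  {"slide": [0, 0, 0], "angular": [0, 0, 0], "hand": 0.74},
  {"slide": [0, 0, 0], "angular": [0, 0, 0], "hand": 0.74},
  {"slide": [0, 0, 0], "angular": [0, 0, 0], "hand": 0.74},
])

```text
clock: 24.82
ee_pos: [484.6, 205.3, 62.2]
orientation: [0.0, 0.934, 0.357, 0.0]
ft_force: [0.4, 0.3, -0.1]
gripper_width: 22.2
```

```bash
python3 -c "
from h import *
fix(1,2.296,-1,'n1d',z=28.5)"
```

```text
t 24.87 p [484.9 205.4  62.4] yaw 0.731 tilt [0.0009 0.0002] F [-0.21  0.61 -0.25] M [ 0.007  0.041 -0.012] w 22.3 q7 0.52
stud pred [272.6 304.4] tip pred [273.  215.8]
move tool [-0.6 -1.  33.9] turn 0.005
```

View pics/n1d.png

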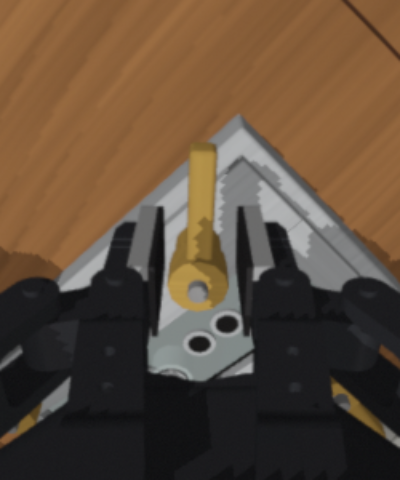

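Request:
servo_tool([
  {"slide": [0, -0.5, 8], "angular": [0, 0, 0], "hand": 0.74},
  {"slide": [0, -0.3, 9], "angular": [0, 0, 0], "hand": 0.74},
  {"slide": [0, 0, 9], "angular": [0, 0, 0], "hand": 0.74},
  {"slide": [0, 0, 8], "angular": [0, 0, 0], "hand": 0.76},
  {"slide": [0, 0, 0], "angular": [0, 0, 0], "hand": 0.8},
  {"slide": [0, 0, 0], "angular": [0, 0, 0], "hand": 0.84},
])

```text
clock: 25.37
ee_pos: [483.2, 205.9, 26.8]
orientation: [0.0, 0.934, 0.357, -0.001]
ft_force: [-0.2, -0.6, 0.4]
gripper_width: 13.6
```

Request:
servo_tool([
  {"slide": [4, 0.2, 0.2], "angular": [0, 0, 0.1], "hand": 0.84},
  {"slide": [4, 0.2, 0.2], "angular": [0, 0, 0.1], "hand": 0.84},
])

```text
clock: 25.53
ee_pos: [490.2, 210.5, 27.5]
orientation: [-0.0, 0.966, 0.26, -0.0]
ft_force: [0.0, -0.3, -0.8]
gripper_width: 13.4
```

```bash
python3 -c "
from h import *
tm(1);look(1,'n1e')"
```

```text
t 25.53 yaw 0.526 Fm [-0.65 -0.61] F [ 0.  -0.3 -0.8] TQ 0.034 alongR -0.20 tqF 0.004 skew -0.012 R 39.2 z 27.5
t 25.53 p [490.2 210.5  27.5] yaw 0.526 tilt [-0.0007 -0.0002] F [ 0.05 -0.3  -0.77] M [-0.13   0.14   0.044] w 13.4 q7 0.36
tq (np.float64(0.004145512863278306), np.float64(0.0440854508105423))
R 39.3 ang 2.062
```

View pics/n1e.png

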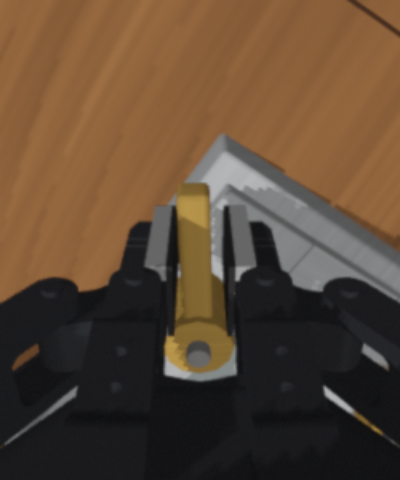

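Request:
servo_tool([
  {"slide": [4, 0.2, 0.2], "angular": [0, 0, 0.1], "hand": 0.84},
  {"slide": [4, 0.2, 0.2], "angular": [0, 0, 0.1], "hand": 0.84},
])

```text
clock: 25.75
ee_pos: [497.5, 213.9, 27.2]
orientation: [0.0, 0.987, 0.164, -0.0]
ft_force: [-0.4, -0.9, -0.7]
gripper_width: 13.7
```

```bash
python3 -c "
from h import *
tm(1)"
```

```text
t 25.75 yaw 0.328 Fm [-0.58 -0.86] F [-0.4 -0.9 -0.7] TQ 0.032 alongR -0.64 tqF 0.028 skew -0.030 R 39.4 z 27.2
```

Request:
servo_tool([
  {"slide": [4, 0.2, 0.2], "angular": [0, 0, 0.1], "hand": 0.84},
  {"slide": [4, 0.2, 0.2], "angular": [0, 0, 0.1], "hand": 0.84},
])

```text
clock: 25.92
ee_pos: [505.4, 215.8, 26.8]
orientation: [0.0, 0.998, 0.064, -0.0]
ft_force: [-1.4, -0.1, -0.1]
gripper_width: 13.4
```

```bash
python3 -c "
from h import *
tm(1)"
```

```text
t 25.92 yaw 0.128 Fm [-0.79 -0.91] F [-1.4 -0.1 -0.1] TQ 0.035 alongR -0.82 tqF 0.056 skew -0.042 R 39.5 z 26.8
```

Request:
servo_tool([
  {"slide": [4, 0.2, 0.2], "angular": [0, 0, 0.1], "hand": 0.84},
])

```text
clock: 26.0
ee_pos: [509.1, 216.1, 26.6]
orientation: [0.0, 1.0, 0.014, -0.001]
ft_force: [-1.4, -1.4, 0.1]
gripper_width: 14.0
```

```bash
python3 -c "
from h import *
tm(1)"
```

```text
t 26.00 yaw 0.028 Fm [-2.12 -1.29] F [-1.4 -1.4  0.1] TQ 0.085 alongR -1.26 tqF 0.055 skew -0.027 R 39.6 z 26.6
```

Request:
servo_tool([
  {"slide": [4, 0.2, 0.2], "angular": [0, 0, 0.1], "hand": 0.84},
])

```text
clock: 26.08
ee_pos: [512.3, 216.1, 26.3]
orientation: [0.0, 0.999, -0.036, -0.001]
ft_force: [-3.2, -1.3, 1.7]
gripper_width: 13.5
```

```bash
python3 -c "
from h import *
tm(1);look(1,'n1f')"
```

```text
t 26.08 yaw -0.071 Fm [-3.4  -0.93] F [-3.2 -1.3  1.7] TQ 0.132 alongR -1.15 tqF 0.121 skew 0.008 R 39.7 z 26.3
t 26.08 p [512.3 216.1  26.3] yaw -0.071 tilt [-0.0026 -0.0003] F [-3.16 -1.33  1.73] M [-0.2    0.731 -0.007] w 13.5 q7 -0.14
tq (np.float64(0.12139448851559899), np.float64(-0.007143268089903537))
R 39.7 ang 1.486
```

View pics/n1f.png

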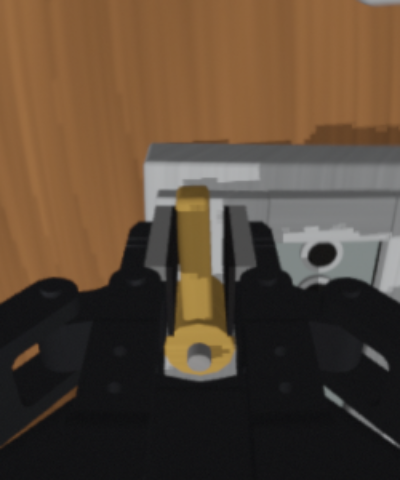

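Request:
servo_tool([
  {"slide": [2.4, 0.1, 0.1], "angular": [0, 0, 0.06], "hand": 0.84},
])

```text
clock: 26.22
ee_pos: [514.1, 215.8, 26.0]
orientation: [0.0, 0.998, -0.063, -0.002]
ft_force: [-4.1, -1.3, 2.8]
gripper_width: 13.4
```

```bash
python3 -c "
from h import *
tm(1)"
```

```text
t 26.22 yaw -0.126 Fm [-4.21 -0.73] F [-4.1 -1.3  2.8] TQ 0.163 alongR -1.19 tqF 0.154 skew 0.030 R 39.6 z 26.0
```

Request:
servo_tool([
  {"slide": [2.0, 0.1, 0.1], "angular": [0, 0, 0.05], "hand": 0.84},
])

```text
clock: 26.3
ee_pos: [515.7, 215.6, 25.9]
orientation: [0.0, 0.996, -0.089, -0.002]
ft_force: [-4.6, -0.7, 3.0]
gripper_width: 14.0
```

```bash
python3 -c "
from h import *
tm(1)"
```

```text
t 26.30 yaw -0.177 Fm [-4.82 -0.35] F [-4.6 -0.7  3. ] TQ 0.186 alongR -1.08 tqF 0.174 skew 0.048 R 39.6 z 25.9
```

Request:
servo_tool([
  {"slide": [2.0, 0.1, 0.1], "angular": [0, 0, 0.05], "hand": 0.84},
])

```text
clock: 26.38
ee_pos: [517.2, 215.3, 25.8]
orientation: [0.0, 0.994, -0.113, -0.003]
ft_force: [-5.3, -0.7, 4.4]
gripper_width: 13.8
```

```bash
python3 -c "
from h import *
tm(1)"
```

```text
t 26.38 yaw -0.227 Fm [-5.49 -0.33] F [-5.3 -0.7  4.4] TQ 0.210 alongR -1.37 tqF 0.201 skew 0.069 R 39.5 z 25.8
```

Request:
servo_tool([
  {"slide": [2.1, 0.1, -0.2], "angular": [0, 0, 0.04], "hand": 0.84},
])

```text
clock: 26.47
ee_pos: [518.7, 215.0, 25.8]
orientation: [0.0, 0.991, -0.133, -0.003]
ft_force: [-6.2, 0.4, 2.4]
gripper_width: 14.3
```

```bash
python3 -c "
from h import *
tm(1)"
```

```text
t 26.47 yaw -0.266 Fm [-5.49 -0.05] F [-6.2  0.4  2.4] TQ 0.211 alongR -1.30 tqF 0.244 skew 0.073 R 39.5 z 25.8
```

Request:
servo_tool([
  {"slide": [2.1, 0.1, -0.2], "angular": [0, 0, 0.04], "hand": 0.84},
])

```text
clock: 26.55
ee_pos: [520.1, 214.6, 25.8]
orientation: [0.0, 0.988, -0.152, -0.004]
ft_force: [-6.0, -0.1, 1.2]
gripper_width: 13.6
```

```bash
python3 -c "
from h import *
tm(1);look(1,'n1g')"
```

```text
t 26.55 yaw -0.306 Fm [-6.59  0.42] F [-6.  -0.1  1.2] TQ 0.255 alongR -1.35 tqF 0.229 skew 0.075 R 39.5 z 25.8
t 26.55 p [520.1 214.6  25.8] yaw -0.306 tilt [-0.0072  0.0006] F [-6.04 -0.12  1.24] M [0.09  1.417 0.086] w 13.6 q7 -0.33
tq (np.float64(0.22856622573094312), np.float64(0.08605838647967001))
R 39.5 ang 1.293
```

View pics/n1g.png

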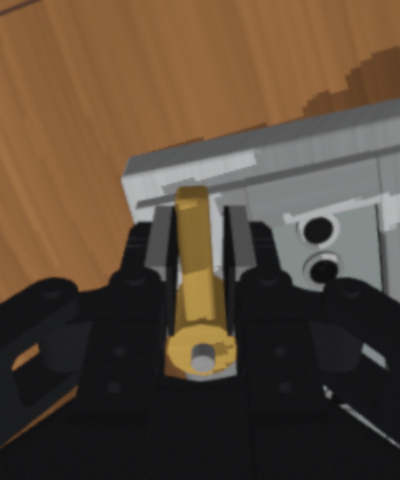

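Request:
servo_tool([
  {"slide": [1.2, 0, -0.1], "angular": [0, 0, 0], "hand": 0.84},
])

```text
clock: 26.68
ee_pos: [520.9, 214.5, 25.8]
orientation: [0.0, 0.988, -0.151, -0.004]
ft_force: [-7.7, -0.3, 3.9]
gripper_width: 14.0
```

```bash
python3 -c "
from h import *
tm(1);st()"
```

```text
t 26.68 yaw -0.304 Fm [-6.94  0.63] F [-7.7 -0.3  3.9] TQ 0.271 alongR -1.37 tqF 0.290 skew 0.032 R 39.6 z 25.8
t 26.68 p [520.9 214.5  25.8] yaw -0.304 tilt [-0.0078  0.0007] F [-7.74 -0.34  3.88] M [0.136 1.493 0.09 ] w 14.0 q7 -0.33
```

Request:
servo_tool([
  {"slide": [-5, 0, 0], "angular": [0, 0, 0], "hand": 0.8},
  {"slide": [0, 0, -10], "angular": [0, 0, 0], "hand": 0.76},
  {"slide": [0, 0, -25], "angular": [0, 0, 0], "hand": 0.74},
  {"slide": [0, 0, -27], "angular": [0, 0, 0], "hand": 0.74},
])

```text
clock: 27.02
ee_pos: [519.5, 214.9, 88.9]
orientation: [0.001, 0.988, -0.153, -0.0]
ft_force: [0.1, -0.0, -0.0]
gripper_width: 22.2
```

```bash
python3 - <<'E'
from h import *
st(); 
a=-0.885; go(3,a,a+np.pi/2,9,.74,z=86)
E
```

```text
t 27.02 p [519.5 214.9  88.9] yaw -0.307 tilt [-0.001  -0.0011] F [ 0.14 -0.01 -0.01] M [ 0.071 -0.039 -0.012] w 22.2 q7 -0.39
target [620.2   9.4]
[{"slide": [17.6, 18.4, 0.3], "angular": [0, 0, -0.11], "hand": 0.74}, {"slide": [15.4, 20.2, 0.3], "angular": [0, 0, -0.11], "hand": 0.74}, {"slide": [13.1, 21.8, 0.3], "angular": [0, 0, -0.11], "hand": 0.74}, {"slide": [10.6, 23.1, 0.3], "angular": [0, 0, -0.11], "hand": 0.74}, {"slide": [8.0, 24.1, 0.3], "angular": [0, 0, -0.11], "hand": 0.74}, {"slide": [5.3, 24.9, 0.3], "angular": [0, 0, -0.11], "hand": 0.74}, {"slide": [2.6, 25.3, 0.3], "angular": [0, 0, -0.11], "hand": 0.74}, {"slide": [-0.2, 25.4, 0.3], "angular": [0, 0, -0.11], "hand": 0.74}]
[{"slide": [-3.0, 25.2, 0.3], "angular": [0, 0, -0.11], "hand": 0.74}]
```

Request:
servo_tool([
  {"slide": [17.6, 18.4, 0.3], "angular": [0, 0, -0.11], "hand": 0.74},
  {"slide": [15.4, 20.2, 0.3], "angular": [0, 0, -0.11], "hand": 0.74},
  {"slide": [13.1, 21.8, 0.3], "angular": [0, 0, -0.11], "hand": 0.74},
  {"slide": [10.6, 23.1, 0.3], "angular": [0, 0, -0.11], "hand": 0.74},
  {"slide": [8.0, 24.1, 0.3], "angular": [0, 0, -0.11], "hand": 0.74},
  {"slide": [5.3, 24.9, 0.3], "angular": [0, 0, -0.11], "hand": 0.74},
  {"slide": [2.6, 25.3, 0.3], "angular": [0, 0, -0.11], "hand": 0.74},
  {"slide": [-0.2, 25.4, 0.3], "angular": [0, 0, -0.11], "hand": 0.74},
])

```text
clock: 27.68
ee_pos: [610.6, 30.8, 87.4]
orientation: [0.001, 0.959, 0.285, 0.001]
ft_force: [-0.3, -0.4, -0.6]
gripper_width: 22.1
```

Request:
servo_tool([
  {"slide": [-3.0, 25.2, 0.3], "angular": [0, 0, -0.11], "hand": 0.74},
  {"slide": [0, 0, 12], "angular": [0, 0, 0], "hand": 0.74},
  {"slide": [0, 0, 11], "angular": [0, 0, 0], "hand": 0.74},
  {"slide": [0, 0, 0], "angular": [0, 0, 0], "hand": 0.74},
  {"slide": [0, 0, 0], "angular": [0, 0, 0], "hand": 0.74},
  {"slide": [0, 0, 0], "angular": [0, 0, 0], "hand": 0.74},
])

```text
clock: 28.18
ee_pos: [620.1, 11.3, 62.9]
orientation: [-0.0, 0.942, 0.335, 0.0]
ft_force: [0.4, 1.3, -0.2]
gripper_width: 22.4
```

```bash
python3 -c "
from h import *
fix(3,-0.885,1,'n3c',z=28.5)"
```

```text
t 28.23 p [620.4  11.1  63.2] yaw 0.684 tilt [0.0008 0.0006] F [ 0.46 -0.04  0.19] M [ 0.022 -0.047 -0.017] w 22.1 q7 0.90
stud pred [271.  181.8] tip pred [271.7 269.8]
move tool [-1.2  1.2 34.7] turn -0.002
```

View pics/n3c.png

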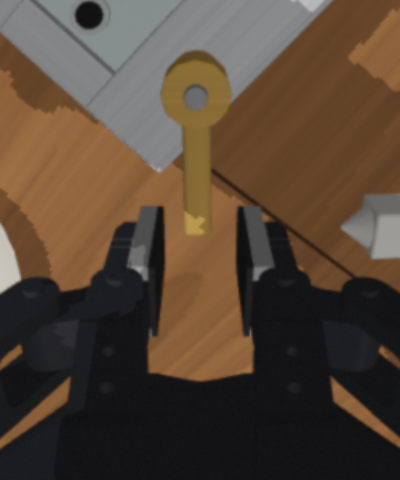

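Request:
servo_tool([
  {"slide": [-0.6, 0.8, 8], "angular": [0, 0, 0], "hand": 0.74},
  {"slide": [0, 0.4, 9], "angular": [0, 0, 0], "hand": 0.74},
  {"slide": [0, 0, 9], "angular": [0, 0, 0], "hand": 0.74},
  {"slide": [0, 0, 8.5], "angular": [0, 0, 0], "hand": 0.76},
  {"slide": [0, 0, 0], "angular": [0, 0, 0], "hand": 0.8},
  {"slide": [0, 0, 0], "angular": [0, 0, 0], "hand": 0.84},
])

```text
clock: 28.73
ee_pos: [619.5, 8.1, 27.0]
orientation: [-0.0, 0.943, 0.334, -0.001]
ft_force: [0.0, 0.1, 0.1]
gripper_width: 13.5
```

Request:
servo_tool([
  {"slide": [-4, -0.2, 0], "angular": [0, 0, 0.1], "hand": 0.84},
  {"slide": [-4, -0.2, 0.2], "angular": [0, 0, 0.1], "hand": 0.84},
])

```text
clock: 28.9
ee_pos: [614.6, 4.1, 28.4]
orientation: [-0.0, 0.972, 0.236, 0.001]
ft_force: [-0.3, 0.9, -0.5]
gripper_width: 13.9
```

```bash
python3 -c "
from h import *
tm(3);look(3,'n3d')"
```

```text
t 28.90 yaw 0.477 Fm [0.6  0.75] F [-0.3  0.9 -0.5] TQ 0.035 alongR -0.37 tqF 0.008 skew 0.034 R 40.3 z 28.4
t 28.90 p [614.6   4.1  28.4] yaw 0.477 tilt [0.0017 0.0008] F [-0.28  0.93 -0.49] M [ 0.161 -0.128  0.018] w 13.9 q7 0.75
tq (np.float64(0.007788630081957448), np.float64(0.01840035807165616))
R 40.5 ang -1.108
```

View pics/n3d.png

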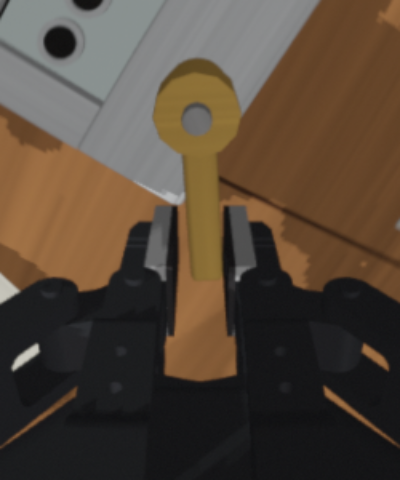

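Request:
servo_tool([
  {"slide": [-4, -0.2, 0.2], "angular": [0, 0, 0.1], "hand": 0.84},
  {"slide": [-4, -0.2, 0.2], "angular": [0, 0, 0.1], "hand": 0.84},
])

```text
clock: 29.12
ee_pos: [607.3, 0.9, 28.1]
orientation: [-0.0, 0.99, 0.139, 0.001]
ft_force: [-0.3, 0.6, -0.2]
gripper_width: 13.7
```

```bash
python3 -c "
from h import *
tm(3)"
```

```text
t 29.12 yaw 0.279 Fm [0.62 0.3 ] F [-0.3  0.6 -0.2] TQ 0.028 alongR -0.11 tqF -0.004 skew 0.034 R 40.4 z 28.1
```

Request:
servo_tool([
  {"slide": [-4, -0.2, 0.2], "angular": [0, 0, 0.1], "hand": 0.84},
  {"slide": [-4, -0.2, 0.2], "angular": [0, 0, 0.1], "hand": 0.84},
])

```text
clock: 29.28
ee_pos: [599.4, -0.7, 27.8]
orientation: [0.0, 0.999, 0.039, 0.001]
ft_force: [1.5, 0.4, -0.3]
gripper_width: 13.8
```

```bash
python3 -c "
from h import *
tm(3)"
```

```text
t 29.28 yaw 0.078 Fm [1.22 0.27] F [ 1.5  0.4 -0.3] TQ 0.050 alongR -0.16 tqF 0.061 skew 0.036 R 40.5 z 27.8
```

Request:
servo_tool([
  {"slide": [-4, -0.2, 0.2], "angular": [0, 0, 0.1], "hand": 0.84},
])

```text
clock: 29.37
ee_pos: [595.9, -0.9, 27.7]
orientation: [0.0, 1.0, -0.011, 0.002]
ft_force: [2.7, -0.1, -0.3]
gripper_width: 13.7
```

```bash
python3 -c "
from h import *
tm(3)"
```

```text
t 29.37 yaw -0.022 Fm [2.44 0.18] F [ 2.7 -0.1 -0.3] TQ 0.099 alongR -0.16 tqF 0.109 skew 0.062 R 40.5 z 27.7
```

Request:
servo_tool([
  {"slide": [-3.2, -0.2, 0.1], "angular": [0, 0, 0.07], "hand": 0.84},
])

```text
clock: 29.45
ee_pos: [593.2, -0.8, 27.8]
orientation: [0.0, 0.999, -0.046, 0.002]
ft_force: [3.9, -0.4, -1.0]
gripper_width: 13.5
```

```bash
python3 -c "
from h import *
tm(3)"
```

```text
t 29.45 yaw -0.091 Fm [ 3.16 -0.23] F [ 3.9 -0.4 -1. ] TQ 0.128 alongR 0.05 tqF 0.158 skew 0.067 R 40.5 z 27.8
```

Request:
servo_tool([
  {"slide": [-2.8, -0.1, 0], "angular": [0, 0, 0.06], "hand": 0.84},
])

```text
clock: 29.53
ee_pos: [591.0, -0.6, 27.8]
orientation: [0.0, 0.997, -0.075, 0.003]
ft_force: [4.3, -1.1, -3.1]
gripper_width: 13.4
```

```bash
python3 -c "
from h import *
tm(3)"
```

```text
t 29.53 yaw -0.150 Fm [ 3.84 -0.81] F [ 4.3 -1.1 -3.1] TQ 0.158 alongR 0.37 tqF 0.177 skew 0.073 R 40.4 z 27.8
```

Request:
servo_tool([
  {"slide": [-2.5, -0.1, 0], "angular": [0, 0, 0.05], "hand": 0.84},
])

```text
clock: 29.62
ee_pos: [588.9, -0.3, 27.9]
orientation: [0.0, 0.995, -0.1, 0.003]
ft_force: [3.8, -1.4, -3.0]
gripper_width: 13.6
```

```bash
python3 -c "
from h import *
tm(3);st()"
```

```text
t 29.62 yaw -0.199 Fm [ 4.45 -0.78] F [ 3.8 -1.4 -3. ] TQ 0.183 alongR 0.03 tqF 0.162 skew 0.069 R 40.5 z 27.9
t 29.62 p [ 5.889e+02 -3.000e-01  2.790e+01] yaw -0.199 tilt [ 0.0061 -0.0014] F [ 3.83 -1.45 -3.04] M [-0.167 -0.956  0.049] w 13.6 q7 0.17
```

Request:
servo_tool([
  {"slide": [-2.5, -0.1, 0.3], "angular": [0, 0, 0.05], "hand": 0.84},
])

```text
clock: 29.7
ee_pos: [587.0, 0.1, 27.7]
orientation: [0.0, 0.992, -0.124, 0.004]
ft_force: [5.4, -1.0, -2.2]
gripper_width: 13.5
```

```bash
python3 -c "
from h import *
tm(3)"
```

```text
t 29.70 yaw -0.249 Fm [ 5.28 -1.3 ] F [ 5.4 -1.  -2.2] TQ 0.220 alongR 0.16 tqF 0.223 skew 0.074 R 40.4 z 27.7
```

Request:
servo_tool([
  {"slide": [-2.5, -0.1, 0.2], "angular": [0, 0, 0.04], "hand": 0.84},
])

```text
clock: 29.78
ee_pos: [585.2, 0.5, 27.7]
orientation: [0.001, 0.99, -0.144, 0.004]
ft_force: [6.0, -1.6, -2.5]
gripper_width: 13.7
```

```bash
python3 -c "
from h import *
tm(3);st()"
```

```text
t 29.78 yaw -0.289 Fm [ 5.66 -1.68] F [ 6.  -1.6 -2.5] TQ 0.239 alongR 0.18 tqF 0.250 skew 0.062 R 40.5 z 27.7
t 29.78 p [5.852e+02 5.000e-01 2.770e+01] yaw -0.289 tilt [ 0.0083 -0.0024] F [ 5.98 -1.56 -2.47] M [-0.362 -1.217  0.058] w 13.7 q7 0.09
```

Request:
servo_tool([
  {"slide": [5, 0, 0], "angular": [0, 0, 0], "hand": 0.8},
  {"slide": [0, 0, -10], "angular": [0, 0, 0], "hand": 0.76},
  {"slide": [0, 0, -25], "angular": [0, 0, 0], "hand": 0.74},
  {"slide": [0, 0, -27], "angular": [0, 0, 0], "hand": 0.74},
])

```text
clock: 30.12
ee_pos: [584.5, 0.2, 88.4]
orientation: [0.0, 0.99, -0.143, -0.002]
ft_force: [0.3, -0.3, 1.6]
gripper_width: 22.3
```

```bash
python3 - <<'E'
from h import *
st(); 
a=-0.26; go(0,a,a-np.pi/2,14,.74,z=86)
b=r.snapshot("top")["image"]; cv2.imwrite('pics/t8.png',cv2.resize(b[185:295,180:310],None,fx=5,fy=5,interpolation=cv2.INTER_CUBIC))
E
```

```text
t 30.12 p [5.845e+02 2.000e-01 8.840e+01] yaw -0.287 tilt [-0.0041 -0.0001] F [ 0.34 -0.34  1.6 ] M [ 0.024 -0.07   0.035] w 22.3 q7 0.05
target [643.1 159.2]
[{"slide": [0.8, -12.1, 0.2], "angular": [0, 0, 0.11], "hand": 0.74}, {"slide": [-0.5, -12.1, 0.2], "angular": [0, 0, 0.11], "hand": 0.74}, {"slide": [-1.9, -12.0, 0.2], "angular": [0, 0, 0.11], "hand": 0.74}, {"slide": [-3.2, -11.7, 0.2], "angular": [0, 0, 0.11], "hand": 0.74}, {"slide": [-4.4, -11.3, 0.2], "angular": [0, 0, 0.11], "hand": 0.74}, {"slide": [-5.6, -10.7, 0.2], "angular": [0, 0, 0.11], "hand": 0.74}, {"slide": [-6.8, -10.0, 0.2], "angular": [0, 0, 0.11], "hand": 0.74}, {"slide": [-7.9, -9.2, 0.2], "angular": [0, 0, 0.11], "hand": 0.74}]
[{"slide": [-8.8, -8.3, 0.2], "angular": [0, 0, 0.11], "hand": 0.74}, {"slide": [-9.7, -7.3, 0.2], "angular": [0, 0, 0.11], "hand": 0.74}, {"slide": [-10.4, -6.2, 0.2], "angular": [0, 0, 0.11], "hand": 0.74}, {"slide": [-11.0, -5.0, 0.2], "angular": [0, 0, 0.11], "hand": 0.74}, {"slide": [-11.5, -3.7, 0.2], "angular": [0, 0, 0.11], "hand": 0.74}, {"slide": [-11.9, -2.4, 0.2], "angular": [0, 0, 0.11], "hand": 0.74}]
```

View pics/t8.png

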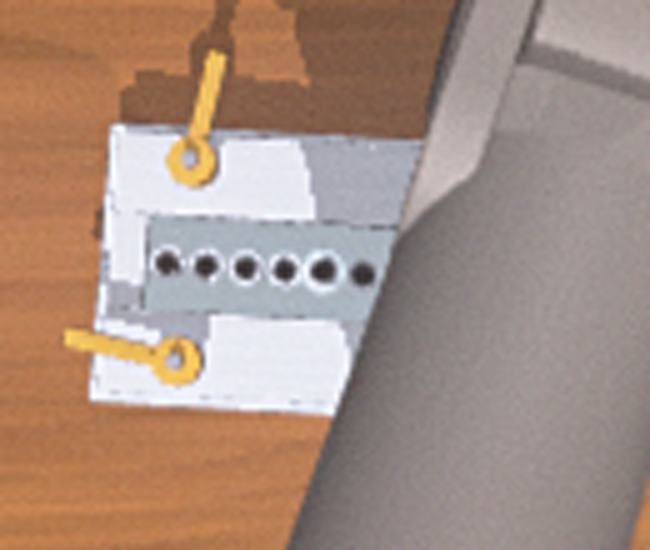

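Request:
servo_tool([
  {"slide": [0.8, -12.1, 0.2], "angular": [0, 0, 0.11], "hand": 0.74},
  {"slide": [-0.5, -12.1, 0.2], "angular": [0, 0, 0.11], "hand": 0.74},
  {"slide": [-1.9, -12.0, 0.2], "angular": [0, 0, 0.11], "hand": 0.74},
  {"slide": [-3.2, -11.7, 0.2], "angular": [0, 0, 0.11], "hand": 0.74},
  {"slide": [-4.4, -11.3, 0.2], "angular": [0, 0, 0.11], "hand": 0.74},
  {"slide": [-5.6, -10.7, 0.2], "angular": [0, 0, 0.11], "hand": 0.74},
  {"slide": [-6.8, -10.0, 0.2], "angular": [0, 0, 0.11], "hand": 0.74},
  {"slide": [-7.9, -9.2, 0.2], "angular": [0, 0, 0.11], "hand": 0.74},
])

```text
clock: 30.83
ee_pos: [619.9, 91.8, 87.5]
orientation: [-0.0, 0.833, -0.553, -0.0]
ft_force: [-0.5, 0.5, 0.6]
gripper_width: 22.4
```

Request:
servo_tool([
  {"slide": [-8.8, -8.3, 0.2], "angular": [0, 0, 0.11], "hand": 0.74},
  {"slide": [-9.7, -7.3, 0.2], "angular": [0, 0, 0.11], "hand": 0.74},
  {"slide": [-10.4, -6.2, 0.2], "angular": [0, 0, 0.11], "hand": 0.74},
  {"slide": [-11.0, -5.0, 0.2], "angular": [0, 0, 0.11], "hand": 0.74},
  {"slide": [-11.5, -3.7, 0.2], "angular": [0, 0, 0.11], "hand": 0.74},
  {"slide": [-11.9, -2.4, 0.2], "angular": [0, 0, 0.11], "hand": 0.74},
  {"slide": [0, 0, 12], "angular": [0, 0, 0], "hand": 0.74},
  {"slide": [0, 0, 11], "angular": [0, 0, 0], "hand": 0.74},
])

```text
clock: 31.5
ee_pos: [645.0, 159.8, 62.2]
orientation: [0.0, -0.613, 0.79, -0.0]
ft_force: [-0.3, -0.2, 0.4]
gripper_width: 22.1
```

Request:
servo_tool([
  {"slide": [0, 0, 0], "angular": [0, 0, 0], "hand": 0.74},
  {"slide": [0, 0, 0], "angular": [0, 0, 0], "hand": 0.74},
  {"slide": [0, 0, 0], "angular": [0, 0, 0], "hand": 0.74},
])

```text
clock: 31.75
ee_pos: [644.3, 157.9, 62.6]
orientation: [-0.0, -0.61, 0.792, 0.0]
ft_force: [-0.4, -0.5, -1.2]
gripper_width: 22.3
```

```bash
python3 -c "
from h import *
fix(0,-0.25,-1,'n0f',z=28.5)"
```

```text
t 31.80 p [644.7 158.1  63. ] yaw -1.830 tilt [0.0003 0.    ] F [ 0.9  -0.31 -0.43] M [-0.051 -0.015 -0.027] w 22.1 q7 -1.56
stud pred [271.9 307.2] tip pred [270.8 219.6]
move tool [-1.   1.8 34.5] turn -0.009
```

View pics/n0f.png

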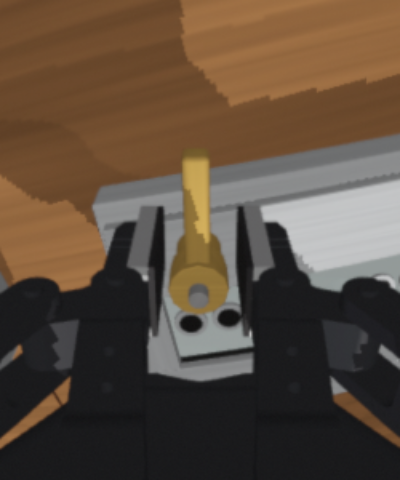

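Request:
servo_tool([
  {"slide": [-0.4, 0.9, 8], "angular": [0, 0, 0], "hand": 0.74},
  {"slide": [-0.4, 0.9, 9], "angular": [0, 0, 0], "hand": 0.74},
  {"slide": [0, 0, 9], "angular": [0, 0, 0], "hand": 0.74},
  {"slide": [0, 0, 8.5], "angular": [0, 0, 0], "hand": 0.76},
  {"slide": [0, 0, 0], "angular": [0, 0, 0], "hand": 0.8},
  {"slide": [0, 0, 0], "angular": [0, 0, 0], "hand": 0.84},
  {"slide": [0, 0, 0], "angular": [0, 0, 0], "hand": 0.84},
])

```text
clock: 32.38
ee_pos: [643.3, 160.3, 28.1]
orientation: [-0.0, -0.61, 0.792, -0.0]
ft_force: [0.6, 0.2, 1.4]
gripper_width: 13.8
```

Request:
servo_tool([
  {"slide": [2, 0.1, 0], "angular": [0, 0, 0.03], "hand": 0.84},
  {"slide": [1, 0.1, 0], "angular": [0, 0, 0.0], "hand": 0.84},
])

```text
clock: 32.55
ee_pos: [642.9, 158.2, 28.7]
orientation: [0.001, -0.598, 0.802, 0.0]
ft_force: [1.9, 2.0, -0.5]
gripper_width: 13.9
```

```bash
python3 -c "
from h import *
tm(0);st()"
```

```text
t 32.55 yaw -1.860 Fm [1.17 2.12] F [ 1.9  2.  -0.5] TQ 0.092 alongR 0.53 tqF 0.097 skew 0.006 R 39.1 z 28.7
t 32.55 p [642.9 158.2  28.7] yaw -1.860 tilt [0.0017 0.0013] F [ 1.91  2.04 -0.47] M [ 0.456 -0.252  0.021] w 13.9 q7 -1.57
```

Contact at about the position where nut0 was left; keep pressing in small steps.

Request:
servo_tool([
  {"slide": [1.2, 0.1, 0], "angular": [0, 0, 0.01], "hand": 0.84},
])

```text
clock: 32.63
ee_pos: [642.8, 158.1, 28.7]
orientation: [0.002, -0.594, 0.804, 0.0]
ft_force: [1.6, 3.4, -0.3]
gripper_width: 13.6
```

```bash
python3 -c "
from h import *
tm(0)"
```

```text
t 32.63 yaw -1.868 Fm [2.54 3.81] F [ 1.6  3.4 -0.3] TQ 0.171 alongR 1.35 tqF 0.143 skew 0.018 R 39.0 z 28.7
```

Request:
servo_tool([
  {"slide": [1.2, 0.1, 0], "angular": [0, 0, 0.01], "hand": 0.84},
])

```text
clock: 32.72
ee_pos: [642.7, 158.0, 28.7]
orientation: [0.002, -0.591, 0.807, 0.0]
ft_force: [3.7, 5.0, 0.6]
gripper_width: 13.7
```

```bash
python3 -c "
from h import *
tm(0);st()"
```

```text
t 32.72 yaw -1.878 Fm [3.33 5.29] F [3.7 5.  0.6] TQ 0.235 alongR 1.66 tqF 0.228 skew 0.028 R 39.0 z 28.7
t 32.72 p [642.7 158.   28.7] yaw -1.878 tilt [0.0033 0.0036] F [3.69 5.   0.58] M [ 1.137 -0.717  0.025] w 13.7 q7 -1.58
```

Request:
servo_tool([
  {"slide": [0.9, 0.1, 0], "angular": [0, 0, 0.0], "hand": 0.84},
])

```text
clock: 32.8
ee_pos: [642.7, 157.8, 28.7]
orientation: [0.003, -0.591, 0.807, 0.001]
ft_force: [4.0, 5.9, -1.5]
gripper_width: 14.0
```

```bash
python3 -c "
from h import *
tm(0);st()"
```

```text
t 32.80 yaw -1.877 Fm [4.3  5.69] F [ 4.   5.9 -1.5] TQ 0.261 alongR 2.45 tqF 0.267 skew 0.020 R 39.0 z 28.7
t 32.80 p [642.7 157.8  28.7] yaw -1.877 tilt [0.004  0.0044] F [ 3.97  5.94 -1.48] M [ 1.224 -0.924  0.016] w 14.0 q7 -1.58
```

Request:
servo_tool([
  {"slide": [-6, 0, 0], "angular": [0, 0, 0], "hand": 0.8},
  {"slide": [0, 0, -10], "angular": [0, 0, 0], "hand": 0.76},
  {"slide": [0, 0, -25], "angular": [0, 0, 0], "hand": 0.74},
  {"slide": [0, 0, -27], "angular": [0, 0, 0], "hand": 0.74},
])

```text
clock: 33.13
ee_pos: [641.0, 159.3, 89.7]
orientation: [-0.002, -0.59, 0.808, 0.0]
ft_force: [0.5, 0.7, 0.5]
gripper_width: 22.2
```

```bash
python3 - <<'E'
from h import *
st(); 
a=2.87; go(2,a,a+np.pi/2-2*np.pi,7,.74,z=86)
E
```

```text
t 33.13 p [641.  159.3  89.7] yaw -1.880 tilt [-0.0043 -0.0024] F [0.53 0.66 0.52] M [ 0.051 -0.041  0.006] w 22.2 q7 -1.63
target [462.2  57.3]
[{"slide": [21.6, 19.9, 0.5], "angular": [0, 0, -0.005], "hand": 0.74}, {"slide": [21.5, 20.0, 0.5], "angular": [0, 0, -0.005], "hand": 0.74}, {"slide": [21.4, 20.1, 0.5], "angular": [0, 0, -0.005], "hand": 0.74}, {"slide": [21.3, 20.2, 0.5], "angular": [0, 0, -0.005], "hand": 0.74}, {"slide": [21.2, 20.4, 0.5], "angular": [0, 0, -0.005], "hand": 0.74}, {"slide": [21.1, 20.5, 0.5], "angular": [0, 0, -0.005], "hand": 0.74}, {"slide": [21.0, 20.6, 0.5], "angular": [0, 0, -0.005], "hand": 0.74}]
```

Request:
servo_tool([
  {"slide": [21.6, 19.9, 0.5], "angular": [0, 0, -0.005], "hand": 0.74},
  {"slide": [21.5, 20.0, 0.5], "angular": [0, 0, -0.005], "hand": 0.74},
  {"slide": [21.4, 20.1, 0.5], "angular": [0, 0, -0.005], "hand": 0.74},
  {"slide": [21.3, 20.2, 0.5], "angular": [0, 0, -0.005], "hand": 0.74},
  {"slide": [21.2, 20.4, 0.5], "angular": [0, 0, -0.005], "hand": 0.74},
  {"slide": [21.1, 20.5, 0.5], "angular": [0, 0, -0.005], "hand": 0.74},
  {"slide": [21.0, 20.6, 0.5], "angular": [0, 0, -0.005], "hand": 0.74},
  {"slide": [0, 0, 12], "angular": [0, 0, 0], "hand": 0.74},
])

```text
clock: 33.8
ee_pos: [459.5, 54.2, 76.1]
orientation: [-0.0, -0.601, 0.799, 0.002]
ft_force: [0.5, -0.2, -0.6]
gripper_width: 21.9
```

Request:
servo_tool([
  {"slide": [0, 0, 11], "angular": [0, 0, 0], "hand": 0.74},
  {"slide": [0, 0, 0], "angular": [0, 0, 0], "hand": 0.74},
  {"slide": [0, 0, 0], "angular": [0, 0, 0], "hand": 0.74},
  {"slide": [0, 0, 0], "angular": [0, 0, 0], "hand": 0.74},
])

```text
clock: 34.13
ee_pos: [465.1, 58.4, 63.8]
orientation: [-0.0, -0.605, 0.797, -0.001]
ft_force: [0.1, 0.0, -0.3]
gripper_width: 22.2
```

```bash
python3 -c "
from h import *
fix(2,2.87,1,'n2f',z=28.5)"
```

```text
t 34.18 p [465.2  58.3  63.9] yaw -1.843 tilt [ 0.0009 -0.0017] F [0.86 0.41 0.38] M [-0.06  -0.007  0.048] w 22.2 q7 -1.46
stud pred [276.7 183. ] tip pred [276.5 270.4]
move tool [ 1.7  2.6 35.4] turn -0.001
```

View pics/n2f.png

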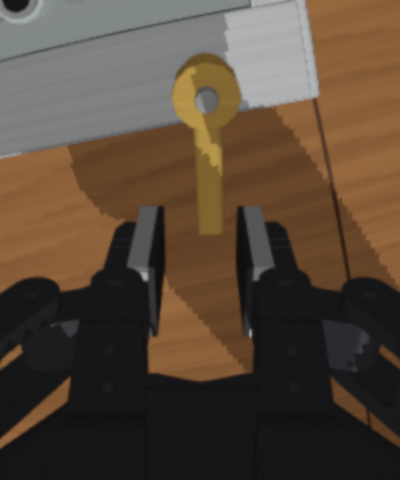

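Request:
servo_tool([
  {"slide": [1.5, 1.3, 8], "angular": [0, 0, 0], "hand": 0.74},
  {"slide": [1.3, 1.3, 9], "angular": [0, 0, 0], "hand": 0.74},
  {"slide": [0, 0, 9], "angular": [0, 0, 0], "hand": 0.74},
  {"slide": [0, 0, 9], "angular": [0, 0, 0], "hand": 0.76},
  {"slide": [0, 0, 0], "angular": [0, 0, 0], "hand": 0.8},
  {"slide": [0, 0, 0], "angular": [0, 0, 0], "hand": 0.84},
  {"slide": [0, 0, 0], "angular": [0, 0, 0], "hand": 0.84},
])

```text
clock: 34.77
ee_pos: [460.9, 56.3, 28.6]
orientation: [-0.0, -0.604, 0.797, -0.0]
ft_force: [0.6, -0.0, 0.4]
gripper_width: 13.7
```

Request:
servo_tool([
  {"slide": [-2, -0.1, 0], "angular": [0, 0, 0.03], "hand": 0.84},
  {"slide": [-1, -0.1, 0], "angular": [0, 0, 0.0], "hand": 0.84},
])

```text
clock: 34.93
ee_pos: [461.6, 57.7, 28.9]
orientation: [-0.001, -0.592, 0.806, -0.001]
ft_force: [-2.2, -4.7, 0.0]
gripper_width: 13.6
```

```bash
python3 -c "
from h import *
tm(2);st()"
```

```text
t 34.93 yaw -1.875 Fm [-1.82 -4.04] F [-2.2 -4.7  0. ] TQ 0.174 alongR 0.65 tqF 0.202 skew 0.058 R 39.7 z 28.9
t 34.93 p [461.6  57.7  28.9] yaw -1.875 tilt [-0.0002 -0.0024] F [-2.21 -4.66  0.  ] M [-0.869  0.391  0.064] w 13.6 q7 -1.44
```

Request:
servo_tool([
  {"slide": [-1.2, -0.1, 0], "angular": [0, 0, 0.01], "hand": 0.84},
])

```text
clock: 35.02
ee_pos: [461.7, 57.9, 28.9]
orientation: [-0.001, -0.588, 0.809, -0.001]
ft_force: [-2.2, -6.4, 0.3]
gripper_width: 13.7
```

```bash
python3 -c "
from h import *
tm(2);st()"
```

```text
t 35.02 yaw -1.885 Fm [-2.71 -6.49] F [-2.2 -6.4  0.3] TQ 0.277 alongR 0.79 tqF 0.270 skew 0.063 R 39.7 z 28.9
t 35.02 p [461.7  57.9  28.9] yaw -1.885 tilt [-0.0006 -0.0034] F [-2.19 -6.45  0.34] M [-1.396  0.582  0.026] w 13.7 q7 -1.45
```

Request:
servo_tool([
  {"slide": [6, 0, 0], "angular": [0, 0, 0], "hand": 0.8},
  {"slide": [0, 0, -10], "angular": [0, 0, 0], "hand": 0.76},
  {"slide": [0, 0, -30], "angular": [0, 0, 0], "hand": 0.74},
  {"slide": [0, 0, -35], "angular": [0, 0, 0], "hand": 0.7},
  {"slide": [0, 15, -35], "angular": [0, 0, 0], "hand": 0.5},
  {"slide": [0, 25, -25], "angular": [0, 0, 0], "hand": 0.5},
  {"slide": [0, 25, 0], "angular": [0, 0, 0], "hand": 0.5},
])

```text
clock: 35.6
ee_pos: [403.5, 74.1, 168.3]
orientation: [0.005, -0.586, 0.81, -0.002]
ft_force: [-2.1, -0.5, 1.4]
gripper_width: 42.9
```

Request:
servo_tool([
  {"slide": [0, 0, 0], "angular": [0, 0, 0], "hand": 0.5},
  {"slide": [0, 0, 0], "angular": [0, 0, 0], "hand": 0.5},
  {"slide": [0, 0, 0], "angular": [0, 0, 0], "hand": 0.5},
  {"slide": [0, 0, 0], "angular": [0, 0, 0], "hand": 0.5},
])

```text
clock: 35.93
ee_pos: [399.2, 73.9, 163.6]
orientation: [-0.0, -0.587, 0.809, -0.001]
ft_force: [0.2, -0.9, -0.2]
gripper_width: 42.3
```

```bash
python3 - <<'E'
from h import *
st(); b=r.snapshot("scene")["image"]; t=r.snapshot("top")["image"]
cv2.imwrite('pics/fs.png',b); cv2.imwrite('pics/ft.png',t)
E
```

```text
t 35.93 p [399.2  73.9 163.6] yaw -1.886 tilt [ 0.0006 -0.002 ] F [ 0.17 -0.88 -0.21] M [ 0.049 -0.018  0.011] w 42.3 q7 -2.05
```

View pics/fs.png

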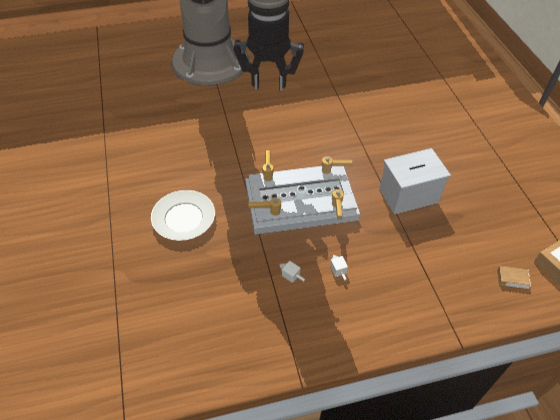

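View pics/ft.png

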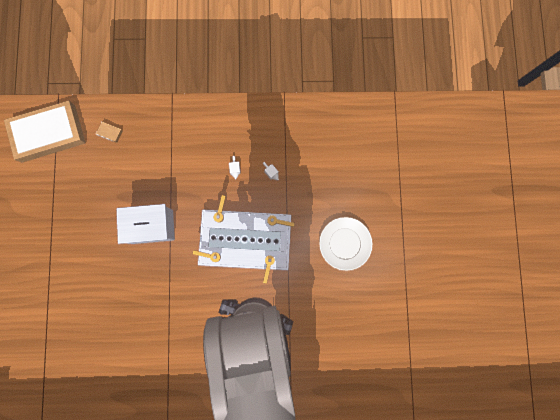

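```bash
python3 -c "
from cell import r
print(r.close_job())"
```

```text
the job is handed in; nothing more can be done
None
```

I turned all four lever nuts clockwise in two crosswise rounds (nut0, nut2, nut1, nut3) and handed the job in at about 36 s. The gripper was clear of everything and no verdict was reported.

**First round:** about 0.85 rad on each nut. Nut1 got about 1.15 rad because it was still turning freely at 0.85.

**Second round:** each nut was brought home until its torque climbed on the sleeve. My estimates of the final torque are:

| Nut | From tip force (N m) | With off-centre correction (N m) |
|---|---|---|
| nut0 | 0.27–0.29 | about 0.30 |
| nut2 | 0.25–0.28 | about 0.32 |
| nut1 | 0.27–0.29 | about 0.35 |
| nut3 | 0.24–0.25 | about 0.30 |

- **Uncertainty:** the correction accounts for where the finger pad touched the lever and is noisy. Nut1 could be nearer the 0.4 limit than the others.
- **Re-check:** after the second round I pressed nut0 to about 0.26 N m and nut2 to about 0.28 N m. Neither gave noticeably, so both were still snug. I did not re-check nut1 or nut3.
- **Finger length:** the cameras showed the fingertips about 33 mm behind the given TCP. My first pass over nut0 therefore went above the lever without touching it, and I worked lower after that.
- **Frame level:** I could not measure how level the frame was or see it seat. I inferred both from the torques and how far each nut turned.
- **Bystanders:** the final pictures show the saucer, both dreidels and the coin box where they started.

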